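Latch the jewellery box shut

ROBOT

A 6-joint arm with a two-finger parallel gripper is mounted at the origin on the work surface. World frame = base frame: x ahead of the robot, y to its left, z up, the work surface at z = 0. Lengths are in m, angles in rad, forces in N, time in s.
With the tool pointing down it reaches from about 0.3 to 0.85 m from the base axis. Payload 5.4 kg.
Tool frame: the origin (TCP) lies between the finger pads; the fingertips stand 25 mm ahead of it and the grasp point (between the pads) lies 6 mm ahead of it; z points along the fingers, x is the direction in which the jaws open and shut, and the axes are right-handed (so a half turn about z gives the same grasp; the last joint's range is limited). The gripper opens to 85 mm and grips with 20 to 120 N. Pads are 22 mm wide; open, the fingers measure 114 mm over their backs; the gripper's body (76 mm by 85 mm) begins 54 mm behind the grasp point. The pads swing forward as they close: fully open they stand 13 mm farther back than shut.
Start: joints at [-1.523, 0.158, 1.597, -0, 1.386, -0.21], TCP at [0.147, -0.556, 0.256] pointing down, gripper open.
Joint ranges: [-2.91, 2.91], [-0.94, 2.29], [0.18, 2.7], [-1.29, 4.43], [0.17, 2.64], [-3, 3]. Speed limits (rad/s): [2.57, 2.57, 3.14, 3.14, 3.14, 3.14].

INTERFACE

Orientations are given as a unit quaternion [x, y, z, w].
In Python, from workcell import * gives the robot as it stands. The module is installed in compiled form; this text tells all that it offers.
- The arm moves only by the shell command python3 -m jog 'ROWS' [FORCE]. ROWS is JSON, a list of rows, each a list of 7 numbers: the turn, a rotation vector about the tool's x, y, z in units of 8 degrees (1.0 is 8 degrees), then the shift along the tool's x, y, z in units of 40 mm (1.0 is 40 mm), then the finger opening in mm, from 0 to 85.4. In form: [[wx, wy, wz, x, y, z, fingers], ...]. A call has exactly 8 rows; each row is the pose to reach, as a shift and turn from the pose measured when the call began, along the tool's axes at that moment; what a row does not reach only later rows make up. A row lasts 1/10 s, in which the tool goes at most 50 mm and 8.59 degrees, less where a joint would pass 70% of its speed; a pose out of reach is approached as far as the arm can. A call with a gripper value outside its range is refused whole. The fingers move at their own pace and stop on an object; FORCE is the grip in N (left out, the last holds). Time passes only in rows, so rows that repeat a pose let the fingers close, or fill a call up. It gives the time, the measured TCP pose, the force and the opening at its end, in the units of the state.
- state(): the state, without advancing time (a new reading comes with each control period).
- snapshot(name): name is "side" or "top"; returns a dict with "image" (400x640x3 uint8, red, green, blue), "fx", "fy", "cx", "cy" (pixels), "R" (3x3) and "t" (3): a world point X has camera coordinates R X + t. Camera axes: x right, y down, z forward; pixel columns grow to the right and rows downward; lengths in m; the calibration is good to about 2 mm. A picture is of the moment at which its call begins. There is no depth.
- sign_off(): hands the job in, once; it reports no verdict.
The state is a dict: "time_s": time; "qpos": joint angles; "qvel": joint speeds; "tau": joint torques, N m; "position": TCP position; "tool_rot": TCP orientation; "force": force on the tool from outside, world axes, zero at the start; "moment": the same for the moment, N m; "finger_gap": finger opening in m.
Only numpy, scipy, OpenCV 4.12 (cv2) and the standard library are available. Lean on these libraries where they do the work, as an engineer would, in place of code of your own. Each camera call takes 0.05 s, during which the arm holds its last target.

TASK

Shut the lid of the pink jewellery box, hook the latch's wire loop over the keeper on the lid, and press the latch lever down until it is fully home and the lid is pulled tight, ending with a short firm push on the handle against its stop. Feel your way and do not force the lid or the latch, and leave the other things on the crate where they are.

Things in the scene. Friction and masses are not known exactly. Their poses are not given: they have to be found in the camera images.
- box: pink plastic jewellery box standing fast on the crate: 110 mm (its x) by 170 mm (its y), rim 64 mm high. Origin: centre of its underside, z up. The latch is on its +x face, at x = 55 mm; the lid hinges along the opposite side. 'Out' means box +x; x, y, z below are in this box frame.
- lid_hinge (a point): middle of the lid's hinge line: x = -55, y = 0, z = 66 mm, axis along y. The lid is a plate 10 mm thick, 110 mm deep, 172 mm wide; shut, its underside is at z = 66 and its flat top at 76 mm. Axes as the box's.
- lid (a joint): opening angle of the lid. 0 = shut tight; starts 0.35 to 0.8 open; the stiff hinge holds it where it is put. Pushed down with a few N it rests on a springy rubber seal at about 0.037 (keeper about 4.5 mm high). Squeezing it on to 0 takes some 50 N at the keeper: the latch's job.
- keeper (a point): steel keeper: a tongue 18 mm wide in the middle of the lid's latch edge, its top level with the lid's top, reaching 19 mm out, ending in an upturned lip 4 mm thick, 4.5 mm high. The point is on the tongue's top, 2.5 mm inside the lip, where the crossbar's underside seats (shut: x = 67.5, z = 76 mm). It rides with the lid; axes as the lid's.
- latch_place (a point): fixed to the box at the NOMINAL lever pivot (axis along y): x = 67.5, y = 0, z = 52 mm; the latch is screwed on over packing and the true pivot lies up to 2 mm farther in or out, not measured. Finger tab of the loop: 22 mm wide (y), 4 thick, 1 to 15 mm beyond the crossbar's axis, in line with the arms; pinched across y it pivots in the pads and the lever follows.
- lever (a joint): angle of the steel lever; 0 = home, a hard stop; grows as the handle swings out and up, limit 2.2. Handle: from straight down through out at 0.84 + angle, but bent up to 0.22 rad either way, unmeasured: feel for it. Plate 38 mm wide, 4 thick, 27 to 43 mm from the pivot. Friction holds it. Hooked, pressing takes up to about 6 N, springing back until 0.05 to 0.2 from home; over 20 N overloads it.
- bail (a joint): angle of the wire loop in the lever. Its pivot is on the lever 14 mm from the lever's pivot, in direction (lever - 0.15) from straight down through out. The loop leans outward from upright by (this - lever + 0.052) rad. Two arms 25 mm apart, 40 mm from pivot to the axis of the 5 mm crossbar. Starts 1.45 to 1.65, leaning out; stays where left.
- vase: small empty green glass vase, 64 mm wide, 125 mm tall, standing beside the box on its -y side; bystander, origin at its underside
- bangle: dark wooden bangle, 76 mm across, 14 mm high, lying beside the box on its +y side; bystander, origin at its underside
- cup: aluminium travel cup with dark screw-top lid, 78 mm wide, 131 mm tall; bystander, origin at its underside
- phone_stand: red hard silicone phone stand, 85 by 70 mm, about 100 mm tall; bystander, origin at its underside
- jar: amber glass cream jar, 54 mm wide, 45 mm tall; bystander, origin at its underside
- hairbrush: wooden hairbrush, 205 mm long, 30 mm high, lying bristles up beyond the box; bystander, origin under the neck, between handle (-x) and head (+x)
- soap_tin: aluminium soap tin, 90 by 60 by 28 mm; bystander, origin at its underside

How it is judged:
By the outcome, as a careful person would: the job done as asked, in the order asked, and still so for the second after the job is handed in, with the robot touching nothing.
It also fails if it takes over 72 s, if anything falls off the work surface, if the arm or the gripper's body presses on something with over 40 N, if the wrist force passes 120 N, or if a joint passes its speed limit or range.

## Working session

There is one attempt and no reset: what is moved stays moved. The work goes in short steps, Python scripts to look and compute and a shell command to move; the robot and the scene stay as the last step left them, time stands still between calls to the robot, and variables do not carry over. Pictures are saved under pics/ and viewed, and the job is handed in when it is done.

```bash
mkdir -p pics
python3 - <<'E'
from workcell import *
import cv2
s=state(); print({k:(s[k]) for k in s})
for n in("side","top"):
    d=snapshot(n); cv2.imwrite(f"pics/{n}0.png",cv2.cvtColor(d["image"],cv2.COLOR_RGB2BGR)); print(n,d["fx"],d["fy"],d["cx"],d["cy"],d["R"],d["t"])
E
```

```text
{'time_s': 0.0, 'qpos': array([-1.52307963e+00,  1.59075068e-01,  1.59822317e+00,  1.41788674e-05,
        1.38621462e+00, -2.10069667e-01]), 'qvel': array([-8.28030677e-04, -1.25977488e-03, -1.26836568e-04, -6.95634544e-06,
       -5.34312830e-04, -9.04962879e-04]), 'tau': array([-1.08714168e-03, -3.96006989e+01, -3.31430447e+01, -2.74416634e-04,
        8.57896783e-03,  1.97501365e-06]), 'position': array([ 0.14656418, -0.55543471,  0.25530678]), 'tool_rot': array([ 7.92129093e-01, -6.10352831e-01, -6.16299850e-04, -7.36220989e-04]), 'force': array([ 0.46864418, -0.71677459,  0.20215902]), 'moment': array([-0.02937525, -0.00473768, -0.01586556]), 'finger_gap': 0.08511633789553426}
side 417.94989016657235 417.94989016657235 320.9333388712131 198.93143479066086 [[-0.94811865 -0.31775439 -0.01015709]
 [-0.22221429  0.68521665 -0.69361297]
 [ 0.22735837 -0.65537034 -0.72027626]] [0.54462744 0.18202675 1.09177011]
top 488.3617910718087 488.3617910718087 321.2303453926937 204.1150844548125 [[-0.01625201 -0.99984399  0.00691796]
 [-0.99161254  0.01523018 -0.12834571]
 [ 0.12822033 -0.00894581 -0.99170536]] [-0.00387511  0.57966164  1.40442412]
```

View pics/side0.png

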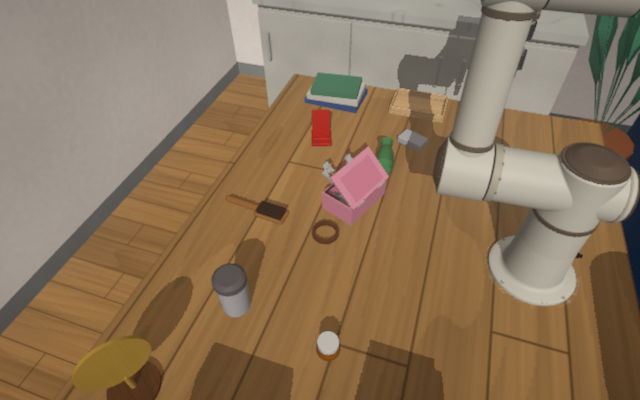

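View pics/top0.png

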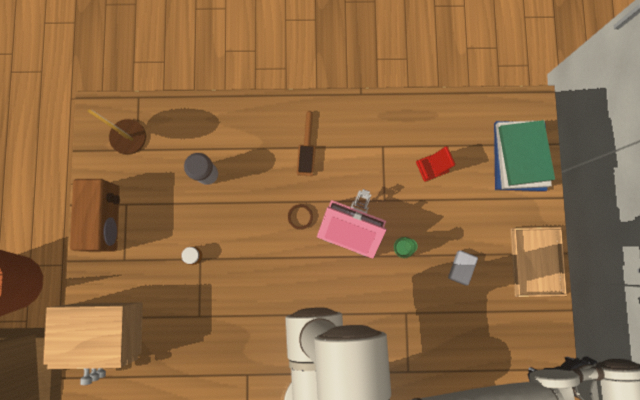

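Run:
```python
import cv2
a=cv2.imread("pics/side0.png")[130:255,300:420]; b=cv2.imread("pics/top0.png")[175:270,280:425]
cv2.imwrite("pics/side0z.png",cv2.resize(a,None,fx=4.8,fy=4.8,interpolation=cv2.INTER_CUBIC))
cv2.imwrite("pics/top0z.png",cv2.resize(b,None,fx=5,fy=5,interpolation=cv2.INTER_CUBIC))
```

```text
(no output)
```

View pics/side0z.png

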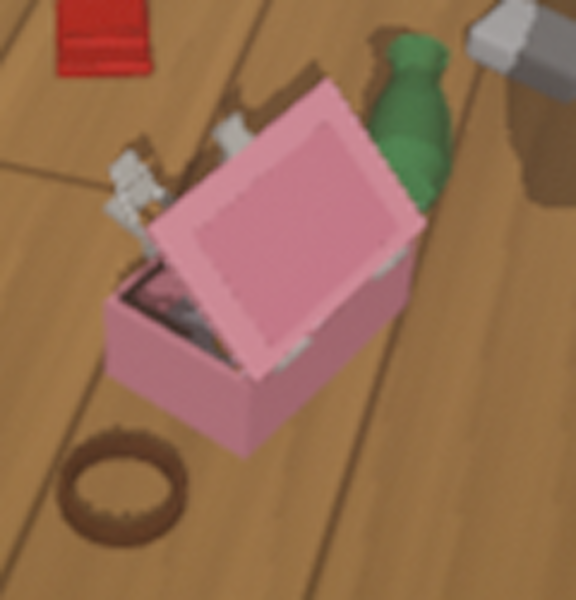

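View pics/top0z.png

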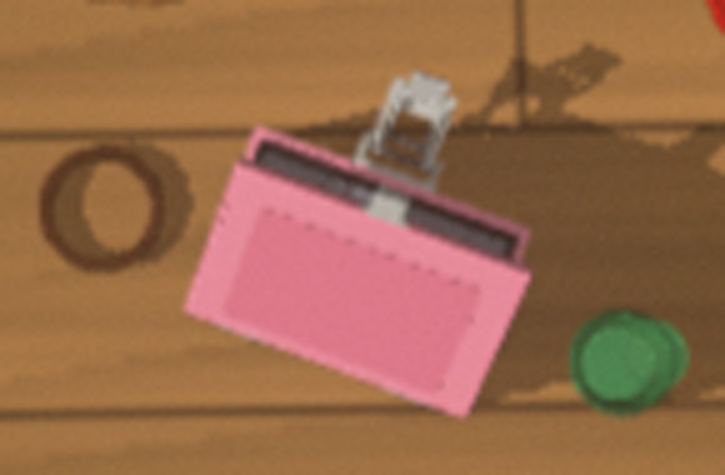

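```bash
cat > h.py <<'E'
import numpy as np
from scipy.optimize import least_squares
from scipy.spatial.transform import Rotation as Ro
from workcell import *
cams={}
def cam(n):
    d=snapshot(n); cams[n]=d; return d
def proj(d,X):
    c=np.asarray(d["R"])@X+np.asarray(d["t"]); return np.array([d["fx"]*c[0]/c[2]+d["cx"],d["fy"]*c[1]/c[2]+d["cy"]])
def B2W(p,X):
    c,s=np.cos(p[2]),np.sin(p[2]); X=np.asarray(X)/1000.
    return np.array([p[0]+c*X[0]-s*X[1],p[1]+s*X[0]+c*X[1],X[2]])
def lid(a,x,y,z): # lid coords at shut, box frame mm -> rotated
    dx,dz=x+55,z-66; c,s=np.cos(a),np.sin(a)
    return [-55+c*dx-s*dz,y,66+s*dx+c*dz]
E
python3 - <<'E'
from h import *
T=cam("top");S=cam("side")
tz=lambda u,v:(280+(u+.5)/5-.5,175+(v+.5)/5-.5); sz=lambda u,v:(300+(u+.5)/4.8-.5,130+(v+.5)/4.8-.5)
obs=[(T,tz(258,128),'b',(55,85,64)),(T,tz(530,232),'b',(55,-85,64)),
(T,tz(185,312),'l',(-55,86,76)),(T,tz(466,417),'l',(-55,-86,76)),(T,tz(238,163),'l',(55,86,76)),(T,tz(530,270),'l',(55,-86,76)),
(S,sz(245,457),'b',(-55,85,0)),(S,sz(107,372),'b',(55,85,0)),(S,sz(107,303),'b',(55,85,64)),
(S,sz(150,228),'l',(55,86,76)),(S,sz(330,80),'l',(55,-86,76)),(S,sz(426,220),'l',(-55,-86,76)),(S,sz(258,382),'l',(-55,86,76))]
def res(q,wh=False):
    r=[]
    for d,uv,k,P in obs:
        X=P if k=='b' else lid(q[3],*P)
        r.append(proj(d,B2W(q,X))-uv)
    return np.array(r)
s=least_squares(lambda q:res(q).ravel(),[0.5,-0.03,-0.3,0.5],loss='soft_l1')
print(s.x);print(res(s.x).round(2))
print("pivot W",B2W(s.x,(67.5,0,52)), "keeper",B2W(s.x,lid(s.x[3],67.5,0,76)))
print("cams",[-np.array(d["R"]).T@d["t"] for d in (T,S)])
E
```

```text
[ 0.5040988  -0.0990698  -0.37383147  0.70280576]
[[-0.64  0.27]
 [ 0.16 -0.06]
 [-0.48  0.77]
 [ 0.06  1.02]
 [-0.36  0.18]
 [ 0.61  0.84]
 [ 0.11  0.06]
 [-0.49 -0.05]
 [-0.69 -0.76]
 [-0.97 -0.57]
 [-1.38 -0.81]
 [ 0.13  0.25]
 [ 0.17 -0.39]]
pivot W [ 0.56693691 -0.12371979  0.052     ] keeper [ 0.53389595 -0.11075856  0.15280955]
cams [array([ 3.94661051e-01, -1.39143022e-04,  1.46719882e+00]), array([0.3085973 , 0.76384375, 0.91816404])]
```

Run:
```python
import cv2,numpy as np
a=cv2.imread("pics/side0.png")[150:190,315:355]; b=cv2.imread("pics/top0.png")[183:217,345:375]
A=cv2.resize(a,(600,600),interpolation=cv2.INTER_CUBIC);Bm=cv2.resize(b,(530,600),interpolation=cv2.INTER_CUBIC)
cv2.imwrite("pics/z1.png",A);cv2.imwrite("pics/z2.png",Bm)
```

```text
(no output)
```

View pics/z1.png

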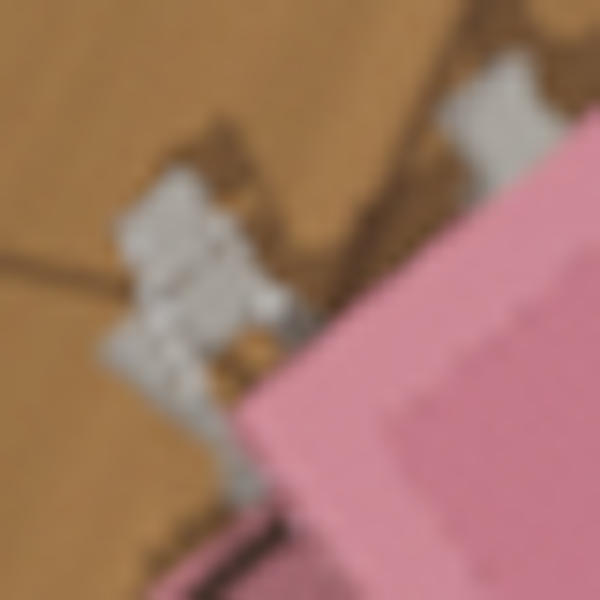

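View pics/z2.png

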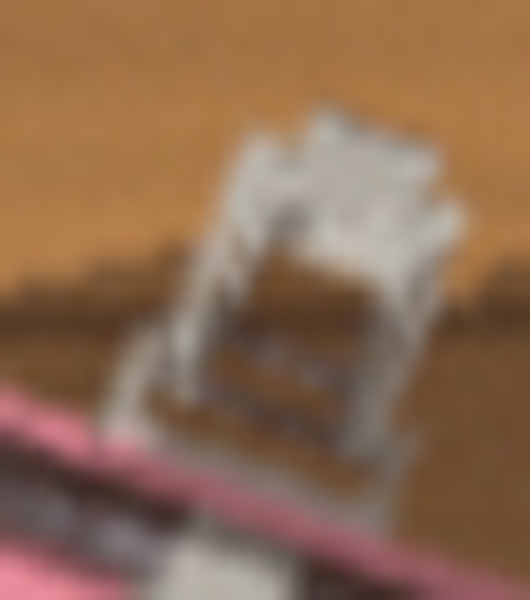

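```bash
cat >> h.py <<'E'
P0=np.array([0.5041,-0.0991,-0.3738])
def W2B(p,X):
    c,s=np.cos(p[2]),np.sin(p[2]); d=np.asarray(X)-[p[0],p[1],0]
    return 1000*np.array([c*d[0]+s*d[1],-s*d[0]+c*d[1],d[2]])
def ray(d,uv):
    R=np.array(d["R"]);v=R.T@np.array([(uv[0]-d["cx"])/d["fx"],(uv[1]-d["cy"])/d["fy"],1]);return -R.T@d["t"],v/np.linalg.norm(v)
def tri(d1,u1,d2,u2):
    a,v=ray(d1,u1);b,w=ray(d2,u2)
    k=np.linalg.lstsq(np.c_[v,-w],b-a,rcond=None)[0]
    p,q=a+k[0]*v,b+k[1]*w; return (p+q)/2,1000*np.linalg.norm(p-q)
def latchpts(L,Bq,dx=0):
    pv=np.array([67.5+dx,0,52]); t=L-.15
    q=pv+14*np.array([np.sin(t),0,-np.cos(t)])
    le=Bq-L+.052; u=np.array([np.sin(le),0,np.cos(le)])
    h=.84+L; hu=np.array([np.sin(h),0,-np.cos(h)])
    return dict(bpiv=q,bar=q+40*u,tabend=q+55*u,hin=pv+27*hu,hout=pv+43*hu,lean=le)
E
python3 - <<'E'
from h import *
T=cam("top");S=cam("side")
t2=lambda u,v:(345+(u+.5)/17.66-.5,183+(v+.5)/17.65-.5); s2=lambda u,v:(315+(u+.5)/15-.5,150+(v+.5)/15-.5)
for a,b in [((325,105),(118,228)),((445,160),(180,165)),((325,105),(105,345)),((240,135),(105,345)),((465,210),(180,165))]:
    X,e=tri(T,t2(*a),S,s2(*b)); print(a,b,W2B(P0,X).round(1),round(e,1))
print("plane y hits (top ray, side ray) at y=+-11,19")
for d,uvs,f in((T,[(325,105),(445,160),(240,135),(465,210)],t2),(S,[(118,228),(180,165),(105,345)],s2)):
  for uv in uvs:
    o,v=ray(d,f(*uv)); ob=W2B(P0,o); vb=W2B(P0,o+v)-ob
    print(uv,[ (y,(ob+vb*(y-ob[1])/vb[1]).round(0)) for y in(-19,-11,11,19)] if d is S else [ (z,(ob+vb*(z-ob[2])/vb[2]).round(0)) for z in (40,60,80,100)])
E
```

```text
(325, 105) (118, 228) [116.2   8.6  82.4] 3.5
(445, 160) (180, 165) [115.1 -11.8  85.7] 0.7
(325, 105) (105, 345) [122.2   7.1  46.2] 5.0
(240, 135) (105, 345) [110.5  19.5  61.6] 3.2
(465, 210) (180, 165) [112.5 -15.4  83.8] 7.9
plane y hits (top ray, side ray) at y=+-11,19
(325, 105) [(40, array([126.,   8.,  40.])), (60, array([122.,   9.,  60.])), (80, array([118.,  10.,  80.])), (100, array([114.,  10., 100.]))]
(445, 160) [(40, array([124., -14.,  40.])), (60, array([120., -13.,  60.])), (80, array([116., -12.,  80.])), (100, array([113., -11., 100.]))]
(240, 135) [(40, array([116.,  20.,  40.])), (60, array([112.,  20.,  60.])), (80, array([109.,  21.,  80.])), (100, array([105.,  21., 100.]))]
(465, 210) [(40, array([117., -20.,  40.])), (60, array([113., -19.,  60.])), (80, array([110., -18.,  80.])), (100, array([106., -17., 100.]))]
(118, 228) [(-19, array([137., -19.,  51.])), (-11, array([131., -11.,  61.])), (11, array([112.,  11.,  86.])), (19, array([105.,  19.,  95.]))]
(180, 165) [(-19, array([121., -19.,  78.])), (-11, array([114., -11.,  87.])), (11, array([ 96.,  11., 111.])), (19, array([ 89.,  19., 120.]))]
(105, 345) [(-19, array([141., -19.,  16.])), (-11, array([134., -11.,  26.])), (11, array([116.,  11.,  52.])), (19, array([109.,  19.,  62.]))]
```

```bash
cat >> h.py <<'E'
def boxR(): return Ro.from_euler('z',P0[2])
def goal(x,z,phi=0,y=0,off=25,quiet=False):
    """tip point (off mm ahead of TCP) to box (x,y,z), tilt phi outwards; prints units"""
    s=state(); R0=Ro.from_quat(s["tool_rot"]); p=np.array(s["position"])
    M=np.array([[0,-1,0],[-np.cos(phi),0,np.sin(phi)],[-np.sin(phi),0,-np.cos(phi)]]).T
    Rg=boxR()*Ro.from_matrix(M)
    pg=B2W(P0,(x,y,z))-Rg.as_matrix()[:,2]*off/1000
    w=(R0.inv()*Rg).as_rotvec()/np.radians(8); d=R0.inv().apply(pg-p)/.04
    print("goal",(x,y,z,phi),"turn",w.round(2),"shift",d.round(2))
def where(off=25):
    s=state(); R0=Ro.from_quat(s["tool_rot"]); z=R0.as_matrix()[:,2]
    zb=boxR().inv().apply(z); fb=boxR().inv().apply(s["force"])
    print("t%.2f"%s["time_s"],"tip",W2B(P0,np.array(s["position"])+z*off/1000).round(1),"phi",round(float(np.arctan2(-zb[0],-zb[2])),3),"zb",zb.round(3),"F box",fb.round(1),"gap",round(s["finger_gap"]*1000,1),"q",np.round(s["qpos"],2))
E
python3 -c "
from h import *
where();goal(3,190);goal(3,150)"
```

```text
t0.30 tip [-166.1 -555.7  231. ] phi 0.0 zb [-0.     0.001 -1.   ] F box [-0.  -0.2 -1.2] gap 85.7 q [-1.52  0.16  1.6  -0.    1.39 -0.21]
goal (3, 0, 190, 0) turn [0.   0.   4.52] shift [ -8.72 -11.61   1.03]
goal (3, 0, 150, 0) turn [0.   0.   4.52] shift [ -8.72 -11.61   2.03]
```

```bash
python3 -m jog '[[0,0,0.4,-0.7,-0.9,0,60],[0,0,0.9,-1.4,-1.8,0,40],[0,0,1.4,-2.1,-2.7,0,20],[0,0,1.9,-2.8,-3.6,0,0],[0,0,2.4,-3.5,-4.5,0,0],[0,0,2.8,-4.2,-5.4,0,0],[0,0,3.2,-4.9,-6.3,0,0],[0,0,3.6,-5.6,-7.2,0,0]]' 40; python3 -c "
from h import *
where();goal(3,190);goal(3,160)"
```

```text
time_s: 1.1
position: [0.3687, -0.2642, 0.2563]
tool_rot: [-0.614, 0.789, -0.0, 0.0]
force: [0.4, -0.1, -0.5]
finger_gap: 0.0002
t1.10 tip [ -65.7 -203.1  231.3] phi -0.0 zb [ 0.  0. -1.] F box [ 0.4  0.1 -0.5] gap 0.2 q [-0.89 -0.17  1.92  0.    1.39  0.93]
goal (3, 0, 190, 0) turn [-0.   0.   0.9] shift [-4.82 -2.34  1.04]
goal (3, 0, 160, 0) turn [-0.   0.   0.9] shift [-4.82 -2.34  1.79]
```

```bash
python3 -m jog '[[0,0,0.2,-0.8,-0.4,0.1,0],[0,0,0.4,-1.6,-0.8,0.2,0],[0,0,0.6,-2.4,-1.2,0.5,0],[0,0,0.8,-3.2,-1.6,0.8,0],[0,0,0.9,-4.0,-2.0,1.2,0],[0,0,0.9,-4.82,-2.34,1.5,0],[0,0,0.9,-4.82,-2.34,1.6,0],[0,0,0.9,-4.82,-2.34,1.65,0]]' 40; python3 -c "
from h import *
where();
for x,z in [(3,148),(5,143),(10,130),(17,118),(23,106),(28,94),(31,86),(33,82)]: goal(x,z)"
```

```text
time_s: 1.9
position: [0.5065, -0.0996, 0.1897]
tool_rot: [-0.564, 0.825, 0.0, -0.0]
force: [0.6, 0.4, 0.5]
finger_gap: -0.0
t1.90 tip [  2.4   0.5 164.7] phi 0.001 zb [-0.001 -0.    -1.   ] F box [0.4 0.6 0.5] gap -0.0 q [-0.43  0.07  1.83 -0.    1.24  1.51]
goal (3, 0, 148, 0) turn [ 0.01 -0.    0.02] shift [ 0.01 -0.01  0.42]
goal (5, 0, 143, 0) turn [ 0.01 -0.    0.02] shift [ 0.01 -0.06  0.54]
goal (10, 0, 130, 0) turn [ 0.01 -0.    0.02] shift [ 0.01 -0.19  0.87]
goal (17, 0, 118, 0) turn [ 0.01 -0.    0.02] shift [ 0.01 -0.37  1.17]
goal (23, 0, 106, 0) turn [ 0.01 -0.    0.02] shift [ 0.01 -0.52  1.47]
goal (28, 0, 94, 0) turn [ 0.01 -0.    0.02] shift [ 0.01 -0.64  1.77]
goal (31, 0, 86, 0) turn [ 0.01 -0.    0.02] shift [ 0.01 -0.72  1.97]
goal (33, 0, 82, 0) turn [ 0.01 -0.    0.02] shift [ 0.01 -0.77  2.07]
```

```bash
python3 -m jog '[[0,0,0,0,0,0.3,0],[0,0,0,0,-0.03,0.5,0],[0,0,0,0,-0.08,0.6,0],[0,0,0,0,-0.12,0.7,0],[0,0,0,0,-0.16,0.8,0],[0,0,0,0,-0.22,0.9,0],[0,0,0,0,-0.28,1.0,0],[0,0,0,0,-0.33,1.1,0]]' 40; python3 -c "
from h import *
where();import cv2
cv2.imwrite('pics/s1.png',cv2.resize(cv2.cvtColor(cam('side')['image'],4)[100:260,260:440],None,fx=3,fy=3))
for x,z in [(17,118),(23,106),(28,94),(31,86),(33,82)]: goal(x,z)"
```

```text
time_s: 2.7
position: [0.5192, -0.1045, 0.1456]
tool_rot: [-0.564, 0.825, 0.0, -0.0]
force: [0.6, -0.5, 1.8]
finger_gap: -0.0002
t2.70 tip [ 16.    0.5 120.6] phi 0.0 zb [-0. -0. -1.] F box [ 0.7 -0.2  1.8] gap -0.2 q [-0.43  0.16  1.83 -0.    1.16  1.52]
goal (17, 0, 118, 0) turn [0.01 0.   0.02] shift [ 0.01 -0.03  0.05]
goal (23, 0, 106, 0) turn [0.01 0.   0.02] shift [ 0.01 -0.18  0.34]
goal (28, 0, 94, 0) turn [0.01 0.   0.02] shift [ 0.01 -0.31  0.64]
goal (31, 0, 86, 0) turn [0.01 0.   0.02] shift [ 0.01 -0.38  0.84]
goal (33, 0, 82, 0) turn [0.01 0.   0.02] shift [ 0.01 -0.43  0.94]
```

View pics/s1.png

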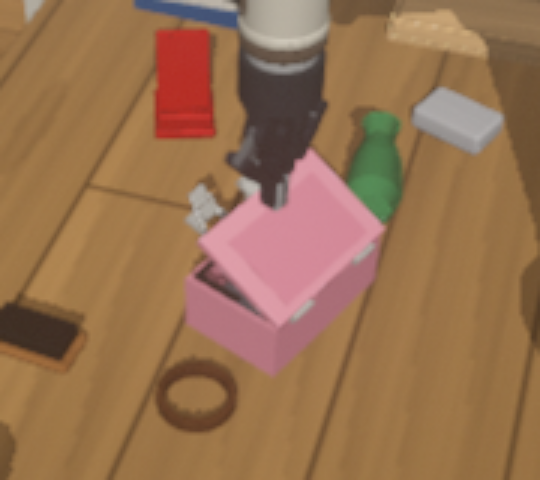

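```bash
python3 -m jog '[[0,0,0,0,-0.08,0.15,0],[0,0,0,0,-0.13,0.27,0],[0,0,0,0,-0.18,0.38,0],[0,0,0,0,-0.24,0.5,0],[0,0,0,0,-0.3,0.62,0],[0,0,0,0,-0.34,0.72,0],[0,0,0,0,-0.38,0.8,0],[0,0,0,0,-0.4,0.84,0]]' 40; python3 -c "
from h import *
where()"
```

```text
time_s: 3.55
position: [0.5337, -0.1101, 0.1107]
tool_rot: [-0.564, 0.826, 0.001, -0.001]
force: [0.1, -0.7, -0.2]
finger_gap: 0.0001
t3.55 tip [31.6  0.5 85.7] phi 0.002 zb [-0.002  0.    -1.   ] F box [ 0.3 -0.6 -0.2] gap 0.1 q [-0.43  0.24  1.8   0.    1.09  1.52]
```

```bash
python3 -m jog '[[0,0,0,0,0,0.03,0],[0,0,0,0,0,0.06,0],[0,0,0,0,0,0.08,0],[0,0,0,0,0,0.1,0],[0,0,0,0,0,0.12,0],[0,0,0,0,0,0.13,0],[0,0,0,0,0,0.14,0],[0,0,0,0,0,0.14,0]]' 40; python3 -c "
from h import *
where()"
```

```text
time_s: 4.35
position: [0.5337, -0.1101, 0.1051]
tool_rot: [-0.564, 0.826, 0.001, -0.001]
force: [0.9, -0.1, -0.5]
finger_gap: -0.0
t4.35 tip [31.5  0.6 80.1] phi 0.002 zb [-0.002  0.    -1.   ] F box [ 0.9  0.2 -0.5] gap -0.0 q [-0.43  0.25  1.81 -0.    1.08  1.52]
```

```bash
python3 -m jog '[[0,0,0,0,0,0.01,0],[0,0,0,0,0,0.02,0],[0,0,0,0,0,0.03,0],[0,0,0,0,0,0.03,0],[0,0,0,0,0,0.04,0],[0,0,0,0,0,0.04,0],[0,0,0,0,0,0.05,0],[0,0,0,0,0,0.05,0]]' 40; python3 -c "
from h import *
where()
import cv2
cv2.imwrite('pics/s2.png',cv2.resize(cv2.cvtColor(cam('side')['image'],4)[130:240,290:410],None,fx=5,fy=5,interpolation=2))"
```

```text
time_s: 5.15
position: [0.5339, -0.1102, 0.104]
tool_rot: [-0.564, 0.825, 0.001, -0.001]
force: [-1.9, 0.6, 9.1]
finger_gap: -0.0002
t5.15 tip [31.7  0.5 79. ] phi 0.002 zb [-0.002 -0.    -1.   ] F box [-2.  -0.1  9.1] gap -0.2 q [-0.43  0.25  1.81 -0.    1.08  1.52]
```

View pics/s2.png

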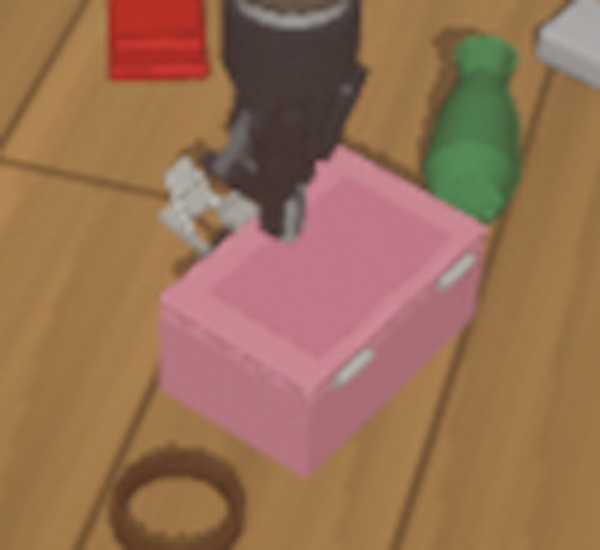

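```bash
python3 -c "
from h import *
goal(31,125);goal(126,118,.45)"
```

```text
goal (31, 0, 125, 0) turn [ 0.01 -0.    0.02] shift [ 0.01  0.02 -1.15]
goal (126, 0, 118, 0.45) turn [-3.21 -0.    0.02] shift [ 0.02 -2.63 -0.92]
```

```bash
python3 -m jog '[[0,0,0,0,0,-0.4,10],[0,0,0,0,0,-0.9,20],[-0.4,0,0,0,-0.3,-1.2,38],[-1.0,0,0,0,-0.8,-1.3,38],[-1.8,0,0,0,-1.4,-1.2,38],[-2.6,0,0,0,-2.0,-1.1,38],[-3.2,0,0,0.02,-2.63,-0.92,38],[-3.2,0,0,0.02,-2.63,-0.92,38]]' 40; python3 -c "
from h import *
where();import cv2
cv2.imwrite('pics/s3.png',cv2.resize(cv2.cvtColor(cam('side')['image'],4)[130:230,290:390],None,fx=6,fy=6,interpolation=2))
cv2.imwrite('pics/t3.png',cv2.resize(cv2.cvtColor(cam('top')['image'],4)[160:260,300:400],None,fx=6,fy=6,interpolation=2))"
```

```text
time_s: 6.0
position: [0.6318, -0.15, 0.1313]
tool_rot: [-0.549, 0.804, 0.188, -0.129]
force: [0.4, -0.3, -1.8]
finger_gap: 0.0378
t6.00 tip [126.3  -0.7 108.9] phi 0.46 zb [-0.444 -0.    -0.896] F box [ 0.5 -0.1 -1.8] gap 37.8 q [-0.41  0.8   1.04 -0.02  1.76  1.53]
```

View pics/s3.png

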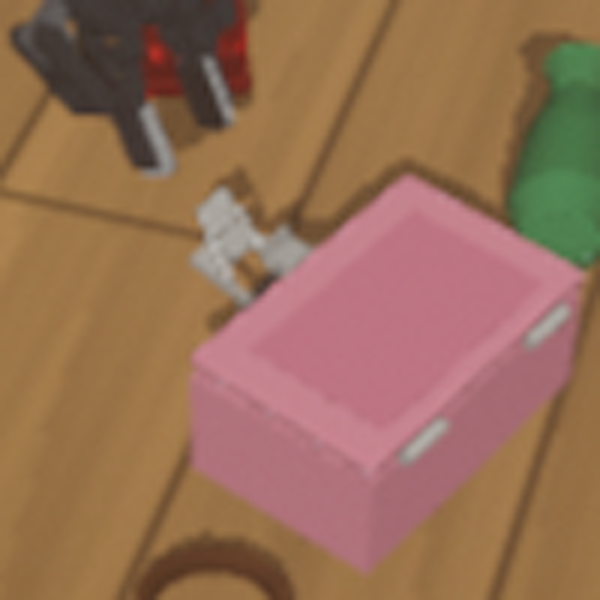

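View pics/t3.png

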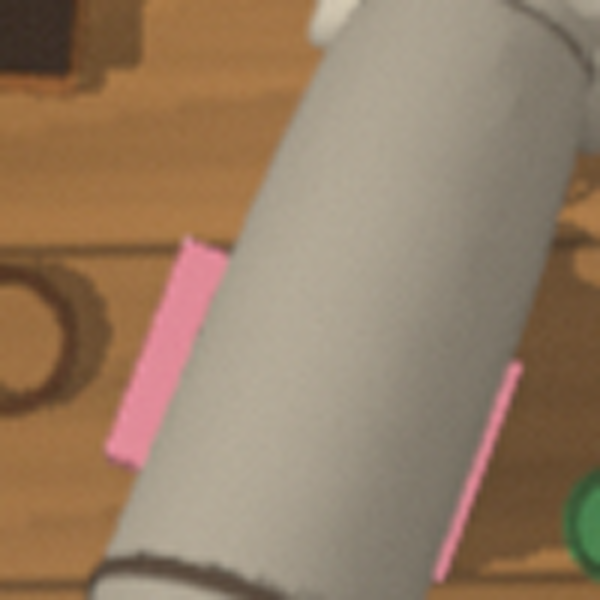

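```bash
python3 -c "
from h import *
S=cam('side')
f=lambda X: (6*(proj(S,B2W(P0,X))-[290,130])+2.5).round(0)
s=state();R0=Ro.from_quat(s['tool_rot']).as_matrix();p=np.array(s['position'])
for off in(20,25):
  for sx in(-19,19): print(off,sx,[(6*(proj(S,p+R0@np.array([sx,yy,off])/1000)-[290,130])+2.5).round(0) for yy in (-11,0,11)])
for te in [(115.5,85),(115.5,82),(112,85)]: print(te,f((te[0],11,te[1])),f((te[0],-11,te[1])))
where()
"
```

```text
20 -19 [array([146., 150.]), array([161., 151.]), array([177., 151.])]
20 19 [array([195., 112.]), array([210., 113.]), array([226., 113.])]
25 -19 [array([150., 159.]), array([165., 160.]), array([180., 160.])]
25 19 [array([199., 121.]), array([214., 121.]), array([229., 122.])]
(115.5, 85) [191. 209.] [219. 187.]
(115.5, 82) [192. 214.] [219. 192.]
(112, 85) [197. 212.] [225. 190.]
t6.15 tip [1.255e+02 1.000e-01 1.175e+02] phi 0.45 zb [-0.435 -0.001 -0.901] F box [-0.3 -0.3  0.2] gap 37.9 q [-0.41  0.78  1.05 -0.02  1.76  1.53]
```

```bash
python3 -c "
from h import *
where();goal(109.2,77.9,.6);goal(120,95,.6)"
```

```text
t6.15 tip [1.255e+02 1.000e-01 1.175e+02] phi 0.45 zb [-0.435 -0.001 -0.901] F box [-0.3 -0.3  0.2] gap 37.9 q [-0.41  0.78  1.05 -0.02  1.76  1.53]
goal (109.2, 0, 77.9, 0.6) turn [-1.08 -0.01  0.02] shift [ 0.   -0.16  1.08]
goal (120, 0, 95, 0.6) turn [-1.08 -0.01  0.02] shift [ 0.   -0.21  0.57]
```

```bash
python3 -m jog '[[-0.4,0,0,0,-0.1,0.1,38],[-0.8,0,0,0,-0.2,0.3,38],[-1.08,0,0,0,-0.21,0.5,38],[-1.08,0,0,0,-0.2,0.6,36],[-1.08,0,0,0,-0.19,0.75,36],[-1.08,0,0,0,-0.17,0.9,36],[-1.08,0,0,0,-0.16,0.98,36],[-1.08,0,0,0,-0.16,0.98,36]]' 40; python3 -c "
from h import *
import cv2
cam('side');where()
cv2.imwrite('pics/s4.png',cv2.resize(cv2.cvtColor(cam('side')['image'],4)[130:230,290:390],None,fx=6,fy=6,interpolation=2));goal(109.2,77.9,.6)"
```

```text
time_s: 6.95
position: [0.6202, -0.1444, 0.1021]
tool_rot: [-0.539, 0.788, 0.244, -0.167]
force: [0.4, -0.1, -0.5]
finger_gap: 0.0357
t7.00 tip [1.108e+02 1.000e-01 8.160e+01] phi 0.6 zb [-0.565 -0.001 -0.825] F box [0.3 0.7 0.5] gap 35.9 q [-0.41  0.91  0.97 -0.02  1.87  1.53]
goal (109.2, 0, 77.9, 0.6) turn [-0.   -0.01  0.02] shift [ 0.   -0.02  0.11]
```

View pics/s4.png

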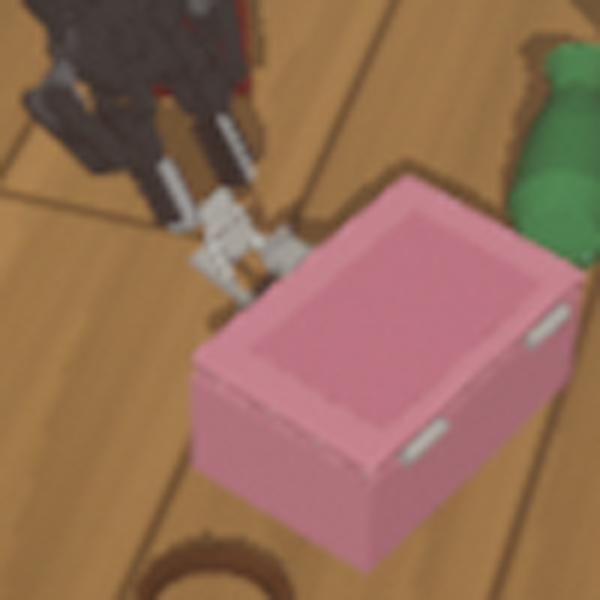

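```bash
python3 -m jog '[[0,0,0,0,-0.01,0.06,34],[0,0,0,0,-0.02,0.12,33],[0,0,0,0,-0.02,0.14,32],[0,0,0,0,-0.02,0.14,28],[0,0,0,0,-0.02,0.14,26],[0,0,0,0,-0.02,0.14,24],[0,0,0,0,-0.02,0.14,24],[0,0,0,0,-0.02,0.14,24]]' 40; python3 -c "
from h import *
import cv2
where()
cv2.imwrite('pics/s5.png',cv2.resize(cv2.cvtColor(cam('side')['image'],4)[140:200,300:360],None,fx=10,fy=10,interpolation=2))"
```

```text
time_s: 7.85
position: [0.6184, -0.1438, 0.0973]
tool_rot: [-0.539, 0.789, 0.244, -0.167]
force: [0.6, -0.9, -0.2]
finger_gap: 0.0239
t7.85 tip [1.086e+02 1.000e-01 7.670e+01] phi 0.6 zb [-0.564 -0.001 -0.825] F box [ 0.8 -0.6 -0.2] gap 23.9 q [-0.41  0.91  0.98 -0.02  1.85  1.53]
```

View pics/s5.png

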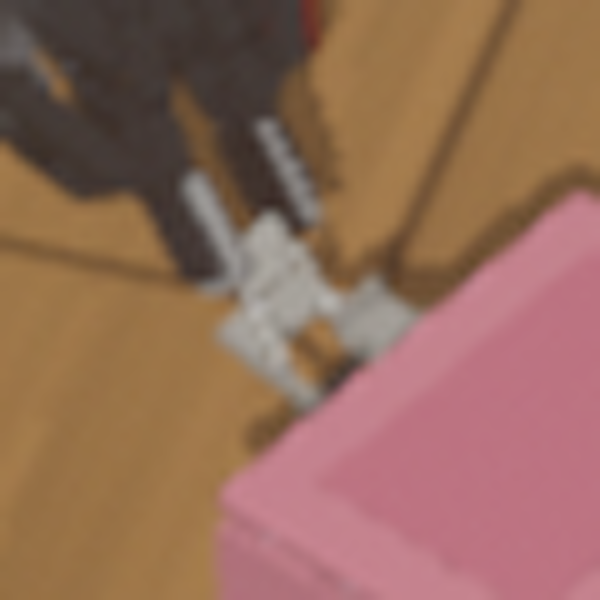

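```bash
python3 -m jog '[[0,0,0,0,0,0,20],[0,0,0,0,0,0,19],[0,0,0,0,0,0,18],[0,0,0,0,0,0,18],[0,0,0,0,0,0,18],[0,0,0,0,0,0,18],[0,0,0,0,0,0,18],[0,0,0,0,0,0,18]]' 40; python3 -c "
from h import *
where()
for x,z in [(109,83),(109,90),(106,95),(98,99),(90,102)]: goal(x,z,.6)
goal(90,102,.3)"
```

```text
time_s: 8.7
position: [0.6185, -0.1436, 0.0974]
tool_rot: [-0.539, 0.789, 0.244, -0.166]
force: [2.8, 3.8, 1.8]
finger_gap: 0.0198
t8.70 tip [108.7   0.3  76.8] phi 0.6 zb [-0.564 -0.001 -0.826] F box [1.3 4.6 1.8] gap 19.8 q [-0.41  0.91  0.98 -0.02  1.85  1.53]
goal (109, 0, 83, 0.6) turn [-0.   -0.01  0.02] shift [ 0.01  0.08 -0.13]
goal (109, 0, 90, 0.6) turn [-0.   -0.01  0.02] shift [ 0.01  0.18 -0.28]
goal (106, 0, 95, 0.6) turn [-0.   -0.01  0.02] shift [ 0.01  0.31 -0.34]
goal (98, 0, 99, 0.6) turn [-0.   -0.01  0.02] shift [ 0.01  0.53 -0.31]
goal (90, 0, 102, 0.6) turn [-0.   -0.01  0.02] shift [ 0.01  0.74 -0.26]
goal (90, 0, 102, 0.3) turn [ 2.15 -0.    0.02] shift [ 0.01  0.93 -0.23]
```

```bash
cat >> h.py <<'E'
def solveL(bx,bz,dx=0,l=40.):
    ex,ez=bx-67.5-dx,bz-52; r=np.hypot(ex,ez)
    gam=np.arccos((r*r+196-l*l)/(28*r)); th=np.pi-np.arctan2(ex,ez)  # dir from down through out
    t=th-gam; L=t+.15; q=np.array([67.5+dx+14*np.sin(t),52-14*np.cos(t)])
    lean=np.arctan2(bx-q[0],bz-q[1]); return L,lean,q
def path(pts,r=51.,offg=20,dx=0):
    for bx,bz,phi in pts:
        L,lean,q=solveL(bx,bz,dx); g=q+r*np.array([np.sin(lean),np.cos(lean)])
        print("bar",(bx,bz),"L%.2f lean%.2f"%(L,lean),"g",g.round(1),end=" "); goal(g[0],g[1],phi,off=offg)
E
python3 -c "
from h import *
where(20)
for dx in(-2,0,2): print(solveL(111.6,80.9,dx,51.))
path([(104,73,.6),(103,76,.6),(101,79,.55),(98,82,.5),(94,85,.45),(90,88,.4),(86,90,.35),(82,91.5,.3),(78,92,.2),(74,92,.15),(70,92,.1),(66,92,.1),(66,88,.1),(66,84,.1)])"
```

```text
t8.70 tip [111.5   0.3  80.9] phi 0.6 zb [-0.564 -0.001 -0.826] F box [1.3 4.6 1.8] gap 19.8 q [-0.41  0.91  0.98 -0.02  1.85  1.53]
(np.float64(1.083139328688878), np.float64(0.7523480504279967), array([76.74889899, 43.66559711]))
(np.float64(0.9869492536540477), np.float64(0.721956036614656), array([77.89644757, 42.62375993]))
(np.float64(0.8937705174369063), np.float64(0.6940149059233103), array([78.97894529, 41.69710738]))
bar (104, 73) L0.99 lean0.71 g [111.2  81.3] goal (np.float64(111.16903464076842), 0, np.float64(81.34295764818822), 0.6) turn [-0.   -0.01  0.02] shift [ 0.01  0.01 -0.01]
bar (103, 76) L1.11 lean0.64 g [109.6  84.8] goal (np.float64(109.60196475579285), 0, np.float64(84.79852609038974), 0.6) turn [-0.   -0.01  0.02] shift [ 0.01  0.09 -0.05]
bar (101, 79) L1.21 lean0.56 g [106.9  88.3] goal (np.float64(106.85634442006648), 0, np.float64(88.31145692325084), 0.55) turn [ 0.35 -0.01  0.02] shift [ 0.01  0.22 -0.09]
bar (98, 82) L1.29 lean0.46 g [102.9  91.9] goal (np.float64(102.88774574965902), 0, np.float64(91.85443765451333), 0.5) turn [ 0.71 -0.01  0.02] shi
[... 1020 characters left out ...]
2] shift [0.01 1.34 0.15]
bar (70, 92) L1.84 lean-0.29 g [ 66.9 102.5] goal (np.float64(66.86463649517772), 0, np.float64(102.54369459405139), 0.1) turn [ 3.58 -0.    0.02] shift [0.   1.47 0.24]
bar (66, 92) L1.94 lean-0.39 g [ 61.8 102.2] goal (np.float64(61.826389664127866), 0, np.float64(102.1774739874048), 0.1) turn [ 3.58 -0.    0.02] shift [0.   1.56 0.32]
bar (66, 88) L1.66 lean-0.40 g [61.7 98.1] goal (np.float64(61.745227766467174), 0, np.float64(98.14381157360279), 0.1) turn [ 3.58 -0.    0.02] shift [0.   1.51 0.41]
bar (66, 84) L1.33 lean-0.37 g [62.  94.3] goal (np.float64(62.02346722914301), 0, np.float64(94.25608049511608), 0.1) turn [ 3.58 -0.    0.02] shift [0.   1.45 0.48]
```

```bash
python3 -c "
from h import *
path([(103,76,.6),(101,79,.55),(98,82,.45),(94,85,.35),(90,88,.25),(86,90,.12),(82,91.5,.03)])"|sed 's/goal (.*) turn/turn/'
```

```text
bar (103, 76) L1.11 lean0.64 g [109.6  84.8] turn [-0.   -0.01  0.02] shift [ 0.01  0.09 -0.05]
bar (101, 79) L1.21 lean0.56 g [106.9  88.3] turn [ 0.35 -0.01  0.02] shift [ 0.01  0.22 -0.09]
bar (98, 82) L1.29 lean0.46 g [102.9  91.9] turn [ 1.07 -0.01  0.02] shift [ 0.01  0.41 -0.1 ]
bar (94, 85) L1.38 lean0.34 g [97.7 95.4] turn [ 1.79 -0.01  0.02] shift [ 0.01  0.61 -0.09]
bar (90, 88) L1.50 lean0.22 g [92.4 98.7] turn [ 2.5  -0.    0.02] shift [ 0.01  0.82 -0.07]
bar (86, 90) L1.60 lean0.12 g [ 87.3 100.9] turn [ 3.43 -0.    0.02] shift [ 0.01  1.01 -0.02]
bar (82, 91.5) L1.69 lean0.01 g [ 82.1 102.5] turn [ 4.08 -0.    0.02] shift [0.01 1.18 0.05]
```

First half of this arc, to about bar (94,85).

```bash
python3 -m jog '[[0,0,0,0,0.05,-0.03,18],[0,0,0,0,0.1,-0.05,18],[0.2,0,0,0,0.16,-0.07,18],[0.35,0,0,0,0.22,-0.09,18],[0.7,0,0,0,0.31,-0.1,18],[1.07,0,0,0,0.41,-0.1,18],[1.4,0,0,0,0.5,-0.1,18],[1.8,0,0,0,0.61,-0.09,18]]' 40; python3 -c "
from h import *
where(20)
import cv2
cv2.imwrite('pics/s6.png',cv2.resize(cv2.cvtColor(cam('side')['image'],4)[140:200,300:360],None,fx=10,fy=10,interpolation=2))
path([(94,85,.35),(90,88,.25),(86,90,.12),(82,91.5,.03),(79,92,-.05)])"|sed 's/goal (.*) turn/turn/'
```

```text
time_s: 9.5
position: [0.6018, -0.137, 0.1144]
tool_rot: [-0.556, 0.813, 0.142, -0.096]
force: [3.3, 2.9, -2.6]
finger_gap: 0.0196
t9.50 tip [98.1  0.4 95.5] phi 0.345 zb [-0.338 -0.    -0.941] F box [ 2.   3.9 -2.6] gap 19.6 q [-0.41  0.65  1.29 -0.01  1.55  1.53]
bar (94, 85) L1.38 lean0.34 g [97.7 95.4] turn [-0.05 -0.01  0.02] shift [ 0.01 -0.02  0.02]
bar (90, 88) L1.50 lean0.22 g [92.4 98.7] turn [ 0.66 -0.    0.02] shift [ 0.01  0.18 -0.01]
bar (86, 90) L1.60 lean0.12 g [ 87.3 100.9] turn [ 1.6  -0.    0.02] shift [ 0.01  0.39 -0.01]
bar (82, 91.5) L1.69 lean0.01 g [ 82.1 102.5] turn [ 2.24 -0.    0.02] shift [0.01 0.56 0.01]
bar (79, 92) L1.73 lean-0.06 g [ 78.3 103. ] turn [ 2.81 -0.    0.02] shift [0.01 0.69 0.05]
```

View pics/s6.png

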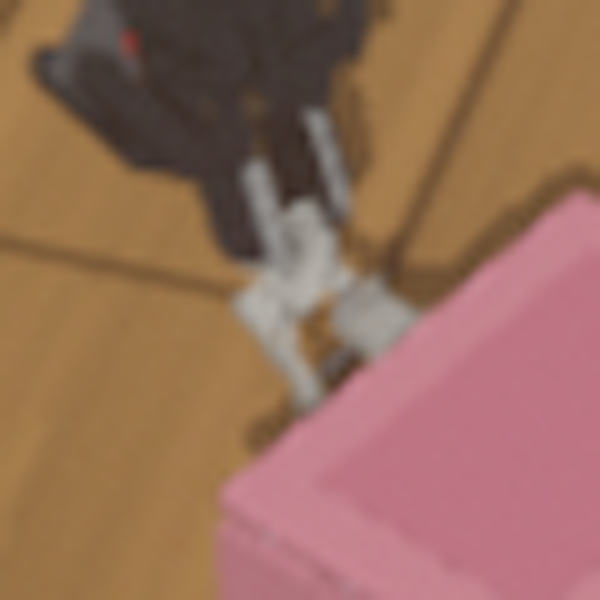

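```bash
python3 -m jog '[[0.3,0,0,0,0.09,-0.01,18],[0.66,0,0,0,0.18,-0.02,18],[1.1,0,0,0,0.28,-0.02,18],[1.6,0,0,0,0.39,-0.02,18],[1.9,0,0,0,0.48,-0.01,18],[2.24,0,0,0,0.56,0,18],[2.5,0,0,0,0.62,0.02,18],[2.8,0,0,0,0.68,0.03,18]]' 40; python3 -c "
from h import *
where(20)
import cv2
cv2.imwrite('pics/s7.png',cv2.resize(cv2.cvtColor(cam('side')['image'],4)[140:200,300:360],None,fx=10,fy=10,interpolation=2))
path([(79,92,-.05),(75,92,-.13),(70,92,-.2),(67,92,-.25),(65.5,92,-.25),(66,88,-.25),(66,84,-.25)])"|sed 's/goal (.*) turn/turn/'
```

```text
time_s: 10.35
position: [0.5774, -0.1274, 0.1242]
tool_rot: [-0.564, 0.825, -0.021, 0.015]
force: [3.6, 3.0, -1.3]
finger_gap: 0.0195
t10.35 tip [ 79.6   0.4 104.3] phi -0.051 zb [ 0.051  0.001 -0.999] F box [ 2.3  4.1 -1.3] gap 19.5 q [-0.42  0.3   1.71  0.    1.08  1.52]
bar (79, 92) L1.73 lean-0.06 g [ 78.3 103. ] turn [-0.01  0.    0.02] shift [0.01 0.01 0.03]
bar (75, 92) L1.76 lean-0.16 g [ 73.2 102.9] turn [0.56 0.   0.02] shift [0.01 0.18 0.03]
bar (70, 92) L1.84 lean-0.29 g [ 66.9 102.5] turn [1.07 0.   0.02] shift [0.01 0.37 0.03]
bar (67, 92) L1.91 lean-0.36 g [ 63.1 102.3] turn [1.42 0.   0.02] shift [0.01 0.49 0.04]
bar (65.5, 92) L1.95 lean-0.40 g [ 61.2 102.1] turn [1.42 0.   0.02] shift [0.01 0.54 0.04]
bar (66, 88) L1.66 lean-0.40 g [61.7 98.1] turn [1.42 0.   0.02] shift [0.01 0.53 0.14]
bar (66, 84) L1.33 lean-0.37 g [62.  94.3] turn [1.42 0.   0.02] shift [0.01 0.53 0.23]
```

View pics/s7.png

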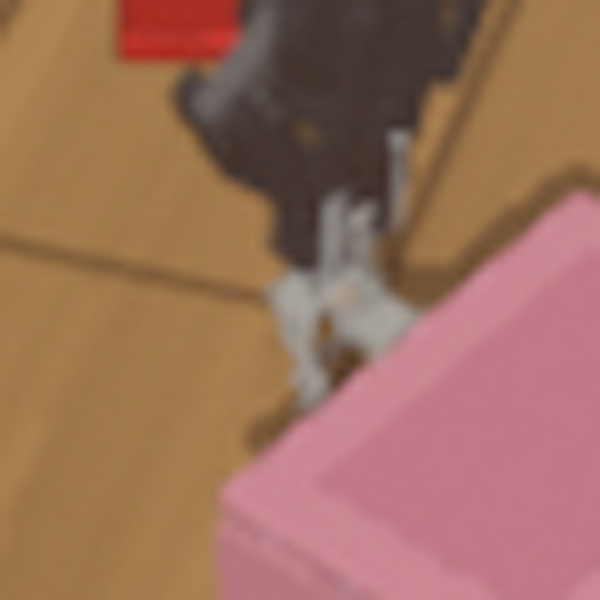

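```bash
python3 -m jog '[[0.2,0,0,0,0.07,0,18],[0.4,0,0,0,0.14,0,18],[0.6,0,0,0,0.21,0,18],[0.8,0,0,0,0.28,0,18],[1.0,0,0,0,0.35,0.0,18],[1.2,0,0,0,0.42,0.01,18],[1.4,0,0,0,0.49,0.02,18],[1.4,0,0,0,0.5,0.02,18]]' 40; python3 -c "
from h import *
where(20)
import cv2
cv2.imwrite('pics/s8.png',cv2.resize(cv2.cvtColor(cam('side')['image'],4)[140:200,300:360],None,fx=10,fy=10,interpolation=2))
path([(67,92,-.25),(65.5,92,-.25),(66,88,-.25),(66,84,-.25),(66,83,-.25)])"|sed 's/goal (.*) turn/turn/'
```

```text
time_s: 11.2
position: [0.5586, -0.1199, 0.1234]
tool_rot: [-0.561, 0.819, -0.102, 0.07]
force: [5.4, 3.5, -1.1]
finger_gap: 0.0199
t11.20 tip [ 63.3   0.6 104. ] phi -0.249 zb [ 0.246  0.001 -0.969] F box [ 3.7  5.3 -1.1] gap 19.9 q [-0.43  0.14  1.92  0.02  0.84  1.5 ]
bar (67, 92) L1.91 lean-0.36 g [ 63.1 102.3] turn [0.01 0.01 0.03] shift [0.01 0.02 0.04]
bar (65.5, 92) L1.95 lean-0.40 g [ 61.2 102.1] turn [0.01 0.01 0.03] shift [0.01 0.07 0.03]
bar (66, 88) L1.66 lean-0.40 g [61.7 98.1] turn [0.01 0.01 0.03] shift [0.01 0.08 0.13]
bar (66, 84) L1.33 lean-0.37 g [62.  94.3] turn [0.01 0.01 0.03] shift [0.01 0.1  0.23]
bar (66, 83) L1.24 lean-0.35 g [62.2 93.3] turn [0.01 0.01 0.03] shift [0.01 0.1  0.25]
```

View pics/s8.png

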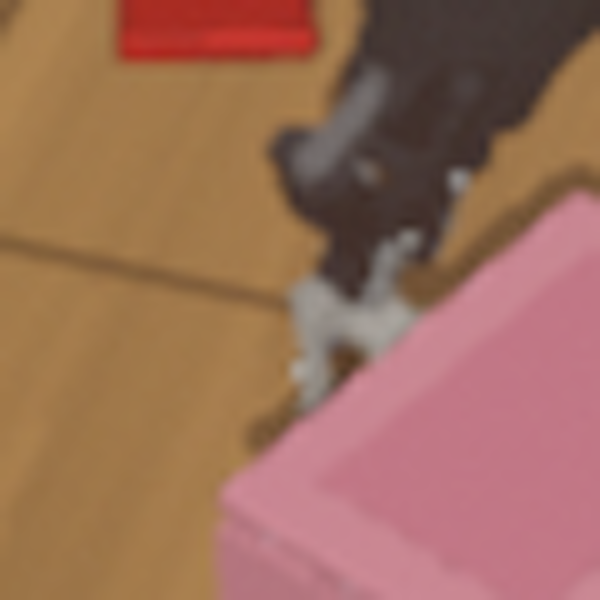

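```bash
python3 -m jog '[[0,0,0,0,0.03,0.0,18],[0,0,0,0,0.06,0.03,18],[0,0,0,0,0.08,0.06,18],[0,0,0,0,0.08,0.1,18],[0,0,0,0,0.09,0.14,18],[0,0,0,0,0.09,0.18,18],[0,0,0,0,0.1,0.22,18],[0,0,0,0,0.1,0.22,18]]' 40; python3 -c "
from h import *
where(20)
path([(66,84,-.25),(66,83,-.25),(68,83,-.25),(70,83,-.25)])"|sed 's/goal (.*) turn/turn/'
```

```text
time_s: 12.05
position: [0.5588, -0.12, 0.1155]
tool_rot: [-0.561, 0.819, -0.103, 0.071]
force: [6.1, 3.4, -0.3]
finger_gap: 0.0196
t12.05 tip [63.5  0.6 96.2] phi -0.251 zb [ 0.249  0.001 -0.969] F box [ 4.4  5.4 -0.3] gap 19.6 q [-0.43  0.15  1.93  0.02  0.82  1.5 ]
bar (66, 84) L1.33 lean-0.37 g [62.  94.3] turn [-0.01  0.01  0.03] shift [0.01 0.05 0.04]
bar (66, 83) L1.24 lean-0.35 g [62.2 93.3] turn [-0.01  0.01  0.03] shift [0.01 0.05 0.06]
bar (68, 83) L1.17 lean-0.29 g [64.9 93.5] turn [-0.01  0.01  0.03] shift [ 0.01 -0.02  0.07]
bar (70, 83) L1.11 lean-0.23 g [67.5 93.7] turn [-0.01  0.01  0.03] shift [ 0.01 -0.08  0.08]
```

```bash
python3 -m jog '[[0,0,0,0,0.08,0.01,18],[0,0,0,0,0.08,0.02,18],[0,0,0,0,0.08,0.03,18],[0,0,0,0,0.08,0.04,18],[0,0,0,0,0.08,0.05,18],[0,0,0,0,0.08,0.06,18],[0,0,0,0,0.08,0.07,18],[0,0,0,0,0.08,0.07,18]]' 40; python3 -c "
from h import *
where(20)
import cv2
cv2.imwrite('pics/s9.png',cv2.resize(cv2.cvtColor(cam('side')['image'],4)[140:200,300:360],None,fx=10,fy=10,interpolation=2))
path([(66,84,-.25),(66,83,-.25),(68,83,-.25),(70,83,-.25)])"|sed 's/goal (.*) turn/turn/'
```

```text
time_s: 12.85
position: [0.5581, -0.1198, 0.1136]
tool_rot: [-0.56, 0.819, -0.104, 0.071]
force: [4.7, 3.1, 0.5]
finger_gap: 0.0196
t12.85 tip [62.8  0.5 94.3] phi -0.254 zb [ 0.251  0.001 -0.968] F box [3.2 4.6 0.5] gap 19.6 q [-0.43  0.15  1.93  0.02  0.81  1.5 ]
bar (66, 84) L1.33 lean-0.37 g [62.  94.3] turn [-0.03  0.01  0.03] shift [ 0.01  0.02 -0.01]
bar (66, 83) L1.24 lean-0.35 g [62.2 93.3] turn [-0.03  0.01  0.03] shift [0.01 0.02 0.02]
bar (68, 83) L1.17 lean-0.29 g [64.9 93.5] turn [-0.03  0.01  0.03] shift [ 0.01 -0.05  0.03]
bar (70, 83) L1.11 lean-0.23 g [67.5 93.7] turn [-0.03  0.01  0.03] shift [ 0.01 -0.11  0.04]
```

View pics/s9.png

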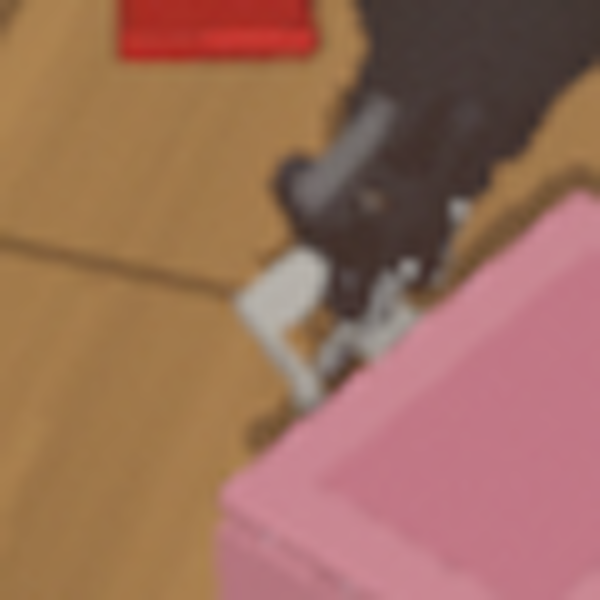

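```bash
python3 -m jog '[[0,0,0,0,0.06,0.01,18],[0,0,0,0,0.06,0.02,18],[0,0,0,0,0.06,0.03,18],[0,0,0,0,0.06,0.04,18],[0,0,0,0,0.06,0.05,18],[0,0,0,0,0.06,0.06,18],[0,0,0,0,0.06,0.06,18],[0,0,0,0,0.06,0.06,18]]' 40; python3 -c "
from h import *
where(20)"
```

```text
time_s: 13.7
position: [0.5578, -0.1197, 0.1121]
tool_rot: [-0.56, 0.819, -0.105, 0.072]
force: [4.1, 3.5, -0.6]
finger_gap: 0.0196
t13.70 tip [62.6  0.4 92.8] phi -0.256 zb [ 0.253  0.001 -0.967] F box [ 2.6  4.8 -0.6] gap 19.6 q [-0.43  0.15  1.93  0.02  0.8   1.5 ]
```

```bash
python3 -m jog '[[0,0,0,0,0.04,0.01,18],[0,0,0,0,0.04,0.02,18],[0,0,0,0,0.04,0.03,18],[0,0,0,0,0.04,0.04,18],[0,0,0,0,0.04,0.05,18],[0,0,0,0,0.04,0.06,18],[0,0,0,0,0.04,0.06,18],[0,0,0,0,0.04,0.06,18]]' 40; python3 -c "
from h import *
where(20)"
```

```text
time_s: 14.5
position: [0.5583, -0.1199, 0.111]
tool_rot: [-0.56, 0.818, -0.106, 0.073]
force: [2.7, 3.9, 2.0]
finger_gap: 0.0196
t14.50 tip [63.1  0.5 91.7] phi -0.258 zb [ 0.255  0.001 -0.967] F box [1.  4.6 2. ] gap 19.6 q [-0.43  0.15  1.94  0.02  0.8   1.5 ]
```

```bash
python3 -m jog '[[0,0,0,0,-0.02,0,18],[0,0,0,0,-0.04,0,18],[0,0,0,0,-0.06,0,18],[0,0,0,0,-0.08,0,18],[0,0,0,0,-0.1,0,18],[0,0,0,0,-0.12,0,18],[0,0,0,0,-0.12,0,18],[0,0,0,0,-0.12,0,18]]' 40; python3 -c "
from h import *
where(20)"
```

```text
time_s: 15.3
position: [0.5606, -0.1207, 0.1115]
tool_rot: [-0.56, 0.819, -0.103, 0.071]
force: [-6.5, 5.6, 5.2]
finger_gap: 0.0197
t15.30 tip [65.5  0.5 92.1] phi -0.251 zb [ 0.248  0.001 -0.969] F box [-8.1  2.9  5.2] gap 19.7 q [-0.43  0.16  1.92  0.02  0.81  1.5 ]
```

```bash
python3 -m jog '[[0,0,0,0,0,0,26],[0,0,0,0,0,0,32],[0,0,0,0,0,0,34],[0,0,0,0,0,-0.2,34],[0,0,0,0,0,-0.5,34],[0,0,0,0,0,-0.9,34],[0,0,0,0,0,-1.3,34],[0,0,0,0,0,-1.7,20]]' 40; python3 -c "
from h import *
where(20)
import cv2
cv2.imwrite('pics/s10.png',cv2.resize(cv2.cvtColor(cam('side')['image'],4)[140:200,300:360],None,fx=10,fy=10,interpolation=2))
cv2.imwrite('pics/t10.png',cv2.resize(cv2.cvtColor(cam('top')['image'],4)[175:235,330:390],None,fx=10,fy=10,interpolation=2))"
```

```text
time_s: 16.1
position: [0.5449, -0.1147, 0.1793]
tool_rot: [-0.56, 0.819, -0.104, 0.071]
force: [-0.8, -0.5, 0.4]
finger_gap: 0.0211
t16.10 tip [ 48.7   0.4 159.9] phi -0.253 zb [ 0.25   0.001 -0.968] F box [-0.6 -0.8  0.4] gap 21.1 q [-0.43  0.02  1.93  0.02  0.95  1.5 ]
```

View pics/s10.png

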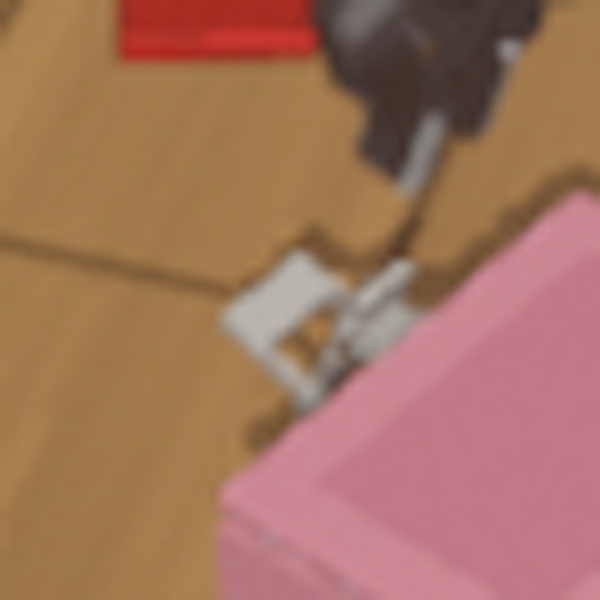

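View pics/t10.png

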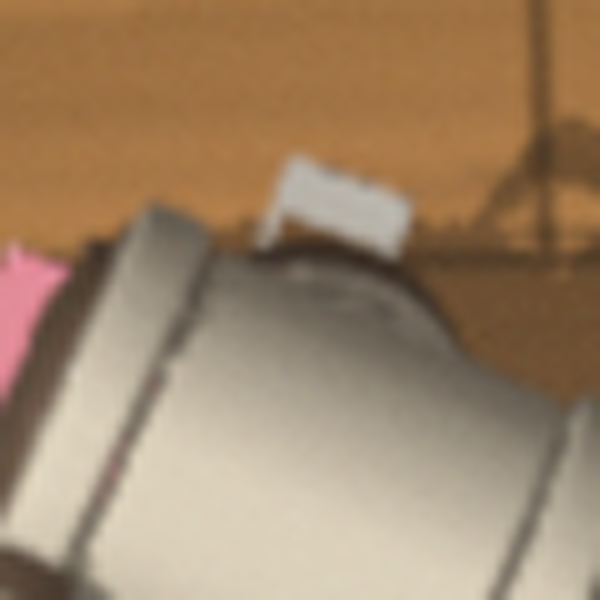

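```bash
python3 -c "
from h import *
T=cam('top');S=cam('side')
t=lambda u,v:(330+(u+.5)/10-.5,175+(v+.5)/10-.5); s=lambda u,v:(300+(u+.5)/10-.5,140+(v+.5)/10-.5)
for a,b in [((295,155),(222,318)),((412,200),(300,250)),((397,258),(348,290))]:
  X,e=tri(T,t(*a),S,s(*b));Y=W2B(P0,X);print(Y.round(1),round(e,1),np.hypot(Y[0]-67.5,Y[2]-52),np.pi-np.arctan2(Y[0]-67.5,Y[2]-52))
"
```

```text
[111.5  17.2  64.3] 3.0 45.630168788646394 1.842610007559913
[110.4 -18.9  67.5] 2.9 45.617108146415305 1.9181648379635954
[ 93.9 -21.3  58.9] 3.9 27.288075244627787 1.8275858664836941
```

```bash
cat >> h.py <<'E'
def hp(h,phi=None,r=38,gap=0,dx=0):
    if phi is None: phi=np.pi/2-h
    n=np.array([np.cos(h),np.sin(h)]); p=np.array([67.5+dx,52])+r*np.array([np.sin(h),-np.cos(h)])+(2+gap)*n
    print("h%.2f"%h,end=" "); goal(round(p[0],1),round(p[1],1),phi)
E
python3 -c "
from h import *
goal(104,120,-.1);hp(1.86,-.1,gap=10);hp(1.86,-.2)"
```

```text
goal (104, 0, 120, -0.1) turn [-1.09  0.    0.03] shift [ 0.01 -1.19  1.16]
h1.86 goal (np.float64(100.5), 0, np.float64(74.3), -0.1) turn [-1.09  0.    0.03] shift [ 0.01 -0.82  2.25]
h1.86 goal (np.float64(103.4), 0, np.float64(64.8), -0.2) turn [-0.38  0.    0.03] shift [ 0.01 -0.76  2.49]
```

```bash
python3 -m jog '[[-0.3,0,0,0,-0.4,0,0],[-0.7,0,0,0,-0.9,0.2,0],[-1.1,0,0,0,-1.2,0.7,0],[-1.1,0,0,0,-1.15,1.2,0],[-1.1,0,0,0,-1.0,1.6,0],[-1.1,0,0,0,-0.9,1.9,0],[-1.1,0,0,0,-0.85,2.1,0],[-1.1,0,0,0,-0.82,2.2,0]]' 40; python3 -c "
from h import *
cam('side');where(25)
import cv2
cv2.imwrite('pics/s11.png',cv2.resize(cv2.cvtColor(cam('side')['image'],4)[140:200,300:360],None,fx=10,fy=10,interpolation=2))
hp(1.86,-.2,gap=4);hp(1.86,-.2);hp(1.7,-.1);hp(1.6,0)"
```

```text
time_s: 17.1
position: [0.5947, -0.134, 0.1]
tool_rot: [-0.564, 0.824, -0.04, 0.027]
force: [0.8, -0.6, 0.1]
finger_gap: -0.0001
t17.15 tip [99.5  0.6 75.1] phi -0.098 zb [ 0.098  0.    -0.995] F box [-0.6  0.8 -0.6] gap 0.1 q [-0.42  0.35  1.7   0.01  0.99  1.52]
h1.86 goal (np.float64(102.2), 0, np.float64(68.6), -0.2) turn [0.73 0.   0.03] shift [0.01 0.02 0.19]
h1.86 goal (np.float64(103.4), 0, np.float64(64.8), -0.2) turn [0.73 0.   0.03] shift [0.01 0.   0.29]
h1.70 goal (np.float64(104.9), 0, np.float64(58.9), -0.1) turn [0.01 0.   0.03] shift [ 0.01 -0.08  0.44]
h1.60 goal (np.float64(105.4), 0, np.float64(55.1), 0) turn [-0.71 -0.    0.03] shift [ 0.01 -0.15  0.54]
```

View pics/s11.png

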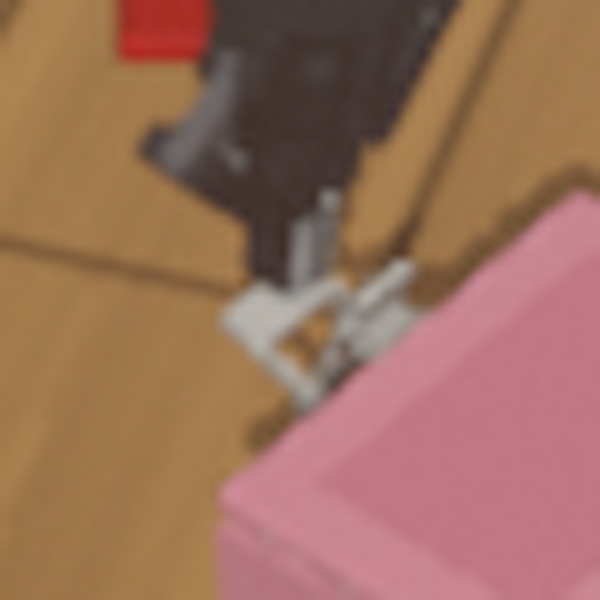

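```bash
python3 -m jog '[[0,0,0,0,-0.03,0.1,0],[0,0,0,0,-0.05,0.18,0],[0,0,0,0,-0.06,0.25,0],[0,0,0,0,-0.07,0.29,0],[0,0,0,0,-0.08,0.33,0],[0,0,0,0,-0.08,0.37,0],[0,0,0,0,-0.08,0.41,0],[0,0,0,0,-0.09,0.45,0]]' 40; python3 -c "
from h import *
where(25)
[hp(h,p) for h,p in ((1.6,0),(1.5,.07),(1.4,.15),(1.3,.22),(1.2,.3))]"
```

```text
time_s: 18.0
position: [0.6006, -0.1364, 0.0838]
tool_rot: [-0.564, 0.824, -0.041, 0.028]
force: [1.1, -0.5, 4.9]
finger_gap: 0.0001
t18.00 tip [106.    0.6  59. ] phi -0.1 zb [ 0.1    0.    -0.995] F box [ 1.2 -0.   4.9] gap 0.1 q [-0.42  0.38  1.69  0.01  0.97  1.52]
h1.60 goal (np.float64(105.4), 0, np.float64(55.1), 0) turn [-0.72 -0.    0.03] shift [ 0.01 -0.04  0.1 ]
h1.50 goal (np.float64(105.5), 0, np.float64(51.3), 0.07) turn [-1.22 -0.    0.03] shift [ 0.01 -0.07  0.2 ]
h1.40 goal (np.float64(105.3), 0, np.float64(47.5), 0.15) turn [-1.79 -0.    0.03] shift [ 0.01 -0.11  0.3 ]
h1.30 goal (np.float64(104.7), 0, np.float64(43.8), 0.22) turn [-2.29 -0.    0.03] shift [ 0.01 -0.13  0.41]
h1.20 goal (np.float64(103.6), 0, np.float64(40.1), 0.3) turn [-2.87 -0.    0.03] shift [ 0.01 -0.14  0.51]
```

```bash
python3 -m jog '[[-0.4,0,0,0,-0.02,0.05,0],[-0.72,0,0,0,-0.04,0.1,0],[-1.0,0,0,0,-0.06,0.15,0],[-1.22,0,0,0,-0.07,0.2,0],[-1.5,0,0,0,-0.09,0.25,0],[-1.8,0,0,0,-0.11,0.3,0],[-2.05,0,0,0,-0.12,0.35,0],[-2.3,0,0,0,-0.13,0.4,0]]' 40; python3 -c "
from h import *
where(25)
[hp(h,p) for h,p in ((1.3,.22),(1.2,.3),(1.1,.4),(1.0,.5),(.9,.6))]"
```

```text
time_s: 18.8
position: [0.607, -0.1387, 0.069]
tool_rot: [-0.561, 0.82, 0.092, -0.063]
force: [0.1, 0.5, 6.4]
finger_gap: -0.0004
t18.80 tip [104.8   0.7  44.6] phi 0.223 zb [-0.221 -0.001 -0.975] F box [-0.1  0.5  6.4] gap -0.4 q [-0.41  0.63  1.39 -0.01  1.35  1.53]
h1.30 goal (np.float64(104.7), 0, np.float64(43.8), 0.22) turn [ 0.02 -0.01  0.02] shift [ 0.02 -0.    0.02]
h1.20 goal (np.float64(103.6), 0, np.float64(40.1), 0.3) turn [-0.55 -0.01  0.02] shift [ 0.02 -0.04  0.12]
h1.10 goal (np.float64(102.3), 0, np.float64(36.5), 0.4) turn [-1.27 -0.01  0.02] shift [ 0.02 -0.09  0.22]
h1.00 goal (np.float64(100.6), 0, np.float64(33.2), 0.5) turn [-1.99 -0.01  0.02] shift [ 0.02 -0.13  0.32]
h0.90 goal (np.float64(98.5), 0, np.float64(29.9), 0.6) turn [-2.7  -0.01  0.02] shift [ 0.02 -0.16  0.44]
```

```bash
python3 -m jog '[[-0.3,0,0,0,-0.02,0.05,0],[-0.5,0,0,0,-0.04,0.1,0],[-0.7,0,0,0,-0.05,0.13,0],[-0.9,0,0,0,-0.06,0.16,0],[-1.1,0,0,0,-0.08,0.19,0],[-1.27,0,0,0,-0.09,0.22,0],[-1.27,0,0,0,-0.09,0.22,0],[-1.27,0,0,0,-0.09,0.22,0]]' 40; python3 -c "
from h import *
where(25)
import cv2
cv2.imwrite('pics/s12.png',cv2.resize(cv2.cvtColor(cam('side')['image'],4)[140:200,300:360],None,fx=10,fy=10,interpolation=2))
[hp(h,p) for h,p in ((1.1,.4),(1.05,.45),(1.0,.5),(.95,.55),(.9,.6),(.85,.65))]"
```

```text
time_s: 19.6
position: [0.6083, -0.1392, 0.0591]
tool_rot: [-0.554, 0.809, 0.164, -0.112]
force: [0.1, -0.1, 1.5]
finger_gap: -0.0
t19.60 tip [101.9   0.7  36.1] phi 0.4 zb [-0.39  -0.002 -0.921] F box [ 0.1 -0.1  1.5] gap -0.0 q [-0.41  0.77  1.22 -0.02  1.55  1.53]
h1.10 goal (np.float64(102.3), 0, np.float64(36.5), 0.4) turn [ 0.   -0.01  0.02] shift [ 0.02 -0.01 -0.01]
h1.05 goal (np.float64(101.5), 0, np.float64(34.8), 0.45) turn [-0.36 -0.01  0.02] shift [ 0.02 -0.04  0.03]
h1.00 goal (np.float64(100.6), 0, np.float64(33.2), 0.5) turn [-0.72 -0.01  0.02] shift [ 0.02 -0.06  0.08]
h0.95 goal (np.float64(99.6), 0, np.float64(31.5), 0.55) turn [-1.07 -0.01  0.02] shift [ 0.02 -0.09  0.14]
h0.90 goal (np.float64(98.5), 0, np.float64(29.9), 0.6) turn [-1.43 -0.01  0.02] shift [ 0.02 -0.11  0.19]
h0.85 goal (np.float64(97.4), 0, np.float64(28.4), 0.65) turn [-1.79 -0.01  0.02] shift [ 0.02 -0.13  0.24]
```

View pics/s12.png

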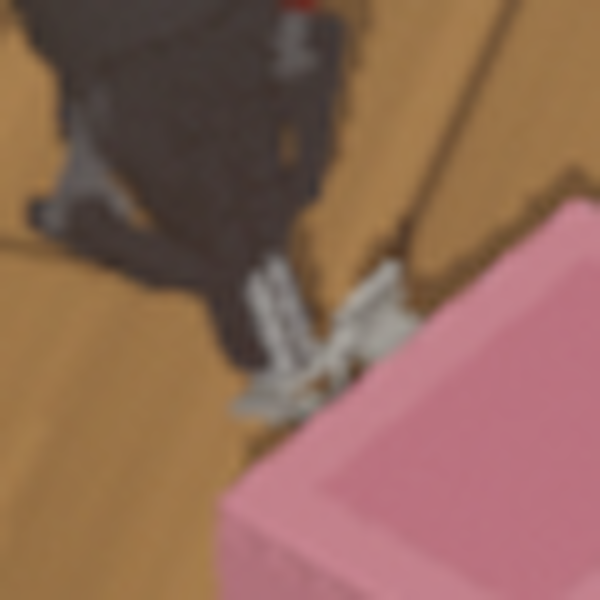

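```bash
python3 -m jog '[[-0.2,0,0,0,-0.02,0.01,0],[-0.36,0,0,0,-0.04,0.03,0],[-0.5,0,0,0,-0.05,0.05,0],[-0.7,0,0,0,-0.06,0.08,0],[-0.9,0,0,0,-0.07,0.11,0],[-1.07,0,0,0,-0.09,0.14,0],[-1.07,0,0,0,-0.09,0.14,0],[-1.07,0,0,0,-0.09,0.14,0]]' 40; python3 -c "
from h import *
where(25)
[hp(h,p) for h,p in ((.95,.55),(.9,.6),(.85,.65),(.8,.7),(.75,.75),(.7,.75),(.65,.75))]"
```

```text
time_s: 20.45
position: [0.609, -0.1394, 0.0519]
tool_rot: [-0.544, 0.794, 0.224, -0.154]
force: [-0.2, 0.3, 0.2]
finger_gap: 0.0001
t20.45 tip [99.3  0.7 30.5] phi 0.55 zb [-0.523 -0.002 -0.852] F box [-0.3  0.2  0.2] gap 0.1 q [-0.41  0.9   1.07 -0.02  1.72  1.53]
h0.95 goal (np.float64(99.6), 0, np.float64(31.5), 0.55) turn [ 0.   -0.01  0.02] shift [ 0.02  0.01 -0.02]
h0.90 goal (np.float64(98.5), 0, np.float64(29.9), 0.6) turn [-0.36 -0.01  0.02] shift [ 0.02 -0.02  0.03]
h0.85 goal (np.float64(97.4), 0, np.float64(28.4), 0.65) turn [-0.71 -0.02  0.02] shift [ 0.02 -0.05  0.07]
h0.80 goal (np.float64(96.2), 0, np.float64(27.0), 0.7) turn [-1.07 -0.02  0.02] shift [ 0.02 -0.07  0.12]
h0.75 goal (np.float64(94.9), 0, np.float64(25.6), 0.75) turn [-1.43 -0.02  0.02] shift [ 0.02 -0.09  0.18]
h0.70 goal (np.float64(93.5), 0, np.float64(24.2), 0.75) turn [-1.43 -0.02  0.02] shift [ 0.02 -0.08  0.22]
h0.65 goal (np.float64(92.1), 0, np.float64(23.0), 0.75) turn [-1.43 -0.02  0.02] shift [ 0.02 -0.07  0.27]
```

```bash
python3 -m jog '[[-0.2,0,0,0,-0.01,0.01,0],[-0.36,0,0,0,-0.02,0.03,0],[-0.5,0,0,0,-0.03,0.05,0],[-0.7,0,0,0,-0.05,0.07,0],[-0.9,0,0,0,-0.06,0.09,0],[-1.07,0,0,0,-0.07,0.12,0],[-1.07,0,0,0,-0.07,0.12,0],[-1.07,0,0,0,-0.07,0.12,0]]' 40; python3 -c "
from h import *
where(25)
[hp(h,p) for h,p in ((.8,.7),(.75,.75),(.7,.75),(.65,.75))]"
```

```text
time_s: 21.25
position: [0.6089, -0.1394, 0.0461]
tool_rot: [-0.531, 0.775, 0.283, -0.194]
force: [-0.5, -1.0, 0.2]
finger_gap: 0.0002
t21.25 tip [96.2  0.7 26.9] phi 0.7 zb [-0.644 -0.002 -0.765] F box [-0.1 -1.2  0.2] gap 0.2 q [-0.41  1.03  0.92 -0.03  1.89  1.53]
h0.80 goal (np.float64(96.2), 0, np.float64(27.0), 0.7) turn [-0.   -0.02  0.02] shift [ 0.02  0.   -0.  ]
h0.75 goal (np.float64(94.9), 0, np.float64(25.6), 0.75) turn [-0.36 -0.02  0.02] shift [ 0.02 -0.03  0.05]
h0.70 goal (np.float64(93.5), 0, np.float64(24.2), 0.75) turn [-0.36 -0.02  0.02] shift [ 0.02 -0.02  0.1 ]
h0.65 goal (np.float64(92.1), 0, np.float64(23.0), 0.75) turn [-0.36 -0.02  0.02] shift [ 0.02 -0.02  0.14]
```

```bash
python3 -m jog '[[-0.2,0,0,0,-0.01,0.01,0],[-0.36,0,0,0,-0.03,0.03,0],[-0.36,0,0,0,-0.03,0.04,0],[-0.36,0,0,0,-0.03,0.05,0],[-0.36,0,0,0,-0.03,0.06,0],[-0.36,0,0,0,-0.03,0.07,0],[-0.36,0,0,0,-0.03,0.08,0],[-0.36,0,0,0,-0.03,0.08,0]]' 40; python3 -c "
from h import *
where(25)
import cv2
cv2.imwrite('pics/s13.png',cv2.resize(cv2.cvtColor(cam('side')['image'],4)[140:200,300:360],None,fx=10,fy=10,interpolation=2))
[hp(h,p) for h,p in ((.75,.75),(.7,.75),(.65,.75),(.6,.75))]"
```

```text
time_s: 22.05
position: [0.6083, -0.1392, 0.0435]
tool_rot: [-0.526, 0.768, 0.302, -0.206]
force: [2.5, -1.8, 1.9]
finger_gap: 0.0002
t22.05 tip [94.7  0.7 25.2] phi 0.748 zb [-0.68  -0.003 -0.733] F box [ 3.  -0.7  1.9] gap 0.2 q [-0.41  1.07  0.87 -0.03  1.95  1.53]
h0.75 goal (np.float64(94.9), 0, np.float64(25.6), 0.75) turn [-0.01 -0.02  0.02] shift [ 0.02  0.   -0.01]
h0.70 goal (np.float64(93.5), 0, np.float64(24.2), 0.75) turn [-0.01 -0.02  0.02] shift [0.02 0.   0.04]
h0.65 goal (np.float64(92.1), 0, np.float64(23.0), 0.75) turn [-0.01 -0.02  0.02] shift [0.02 0.01 0.08]
h0.60 goal (np.float64(90.6), 0, np.float64(21.8), 0.75) turn [-0.01 -0.02  0.02] shift [0.02 0.02 0.13]
```

View pics/s13.png

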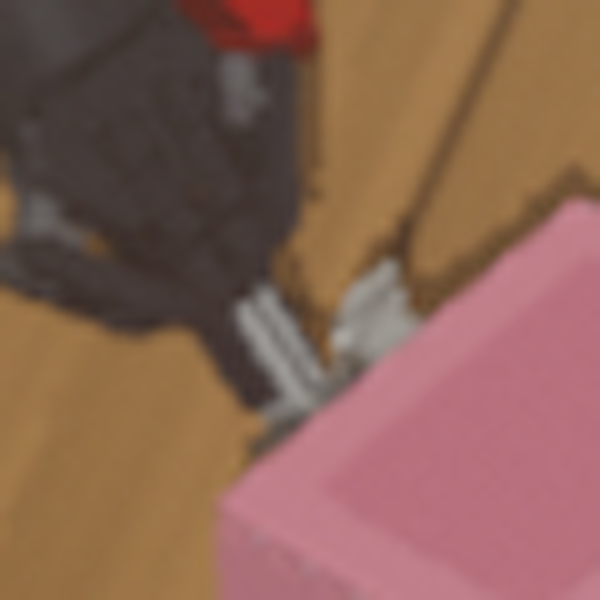

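```bash
python3 -m jog '[[0,0,0,0,0,0.01,0],[0,0,0,0,0,0.01,0],[0,0,0,0,0,0.02,0],[0,0,0,0,0,0.02,0],[0,0,0,0,0,0.03,0],[0,0,0,0,0,0.03,0],[0,0,0,0,0,0.03,0],[0,0,0,0,0,0.03,0]]' 40; python3 -c "
from h import *
where(25)"
```

```text
time_s: 22.9
position: [0.6082, -0.1391, 0.0434]
tool_rot: [-0.526, 0.768, 0.301, -0.206]
force: [6.0, -1.6, 5.5]
finger_gap: -0.0002
t22.90 tip [94.6  0.7 25.1] phi 0.747 zb [-0.679 -0.002 -0.734] F box [6.2 0.7 5.5] gap -0.2 q [-0.41  1.07  0.88 -0.03  1.94  1.53]
```

```bash
python3 -m jog '[[0,0,0,0,0,0.02,0],[0,0,0,0,0,0.03,0],[0,0,0,0,0,0.04,0],[0,0,0,0,0,0.045,0],[0,0,0,0,0,0.045,0],[0,0,0,0,0,0.045,0],[0,0,0,0,0,0.045,0],[0,0,0,0,0,0.045,0]]' 40; python3 -c "
from h import *
where(25)"
```

```text
time_s: 23.7
position: [0.6081, -0.1391, 0.0434]
tool_rot: [-0.526, 0.769, 0.3, -0.205]
force: [7.4, -1.0, 7.7]
finger_gap: -0.0003
t23.70 tip [94.5  0.6 25. ] phi 0.744 zb [-0.677 -0.002 -0.736] F box [7.3 1.8 7.7] gap -0.3 q [-0.41  1.07  0.88 -0.03  1.94  1.53]
```

```bash
python3 -m jog '[[0,0,0,0,0,0.04,0],[0,0,0,0,0,0.05,0],[0,0,0,0,0,0.06,0],[0,0,0,0,0,0.06,0],[0,0,0,0,0,0.06,0],[0,0,0,0,0,0.06,0],[0,0,0,0,0,0.06,0],[0,0,0,0,0,0.06,0]]' 40; python3 -c "
from h import *
where(25)"; python3 -m jog '[[0,0,0,0,0,-0.1,0],[0,0,0,0,0,-0.3,0],[0,0,0,0,0,-0.6,0],[0,0,0,0,0,-1.0,0],[0.3,0,0,0,-0.1,-1.6,0],[0.6,0,0,0,-0.2,-2.3,0],[1.0,0,0,0,-0.4,-3.0,0],[1.0,0,0,0,-0.6,-3.8,0]]' 40;python3 -c "
from h import *
where(25)
import cv2
cv2.imwrite('pics/s14.png',cv2.resize(cv2.cvtColor(cam('side')['image'],4)[130:230,290:390],None,fx=6,fy=6,interpolation=2))
cv2.imwrite('pics/t14.png',cv2.resize(cv2.cvtColor(cam('top')['image'],4)[120:280,260:460],None,fx=3.5,fy=3.5,interpolation=2))"
```

```text
time_s: 24.5
position: [0.608, -0.1391, 0.0435]
tool_rot: [-0.527, 0.769, 0.298, -0.204]
force: [7.4, -2.1, 8.8]
finger_gap: 0.0
t24.50 tip [94.5  0.6 25. ] phi 0.74 zb [-0.674 -0.002 -0.739] F box [7.7 0.8 8.8] gap 0.0 q [-0.41  1.06  0.88 -0.03  1.93  1.53]
time_s: 25.3
position: [0.7153, -0.1807, 0.1365]
tool_rot: [-0.539, 0.788, 0.245, -0.168]
force: [2.5, -1.8, 1.4]
finger_gap: -0.0003
t25.30 tip [212.3   1.1 115.9] phi 0.602 zb [-0.567 -0.002 -0.824] F box [ 2.9 -0.7  1.4] gap -0.3 q [-0.4   1.27  0.3  -0.02  2.18  1.53]
```

View pics/s14.png

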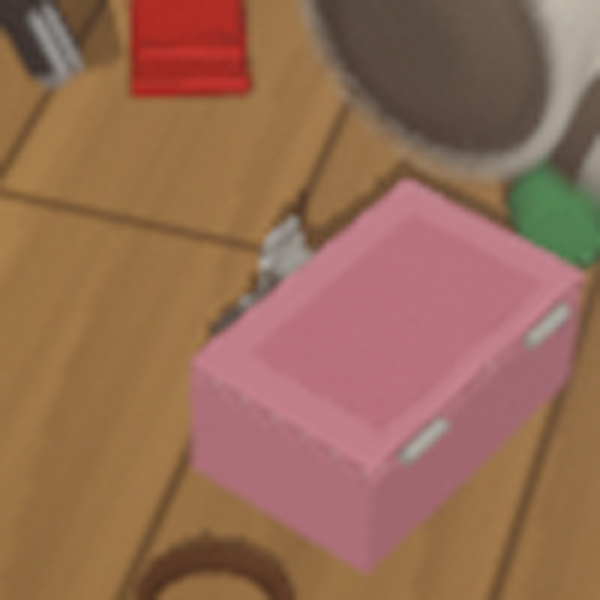

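View pics/t14.png

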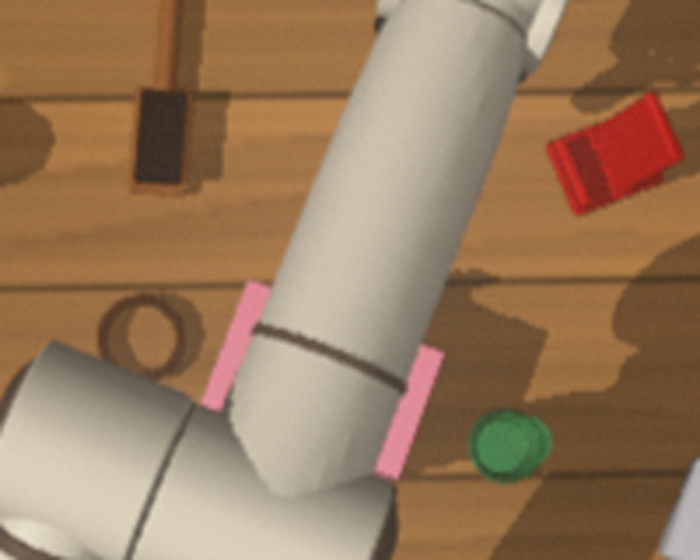

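```bash
python3 -c "
from h import *
where()
goal(200,200,0);goal(100,300,0,y=-250)"
```

```text
t25.40 tip [214.9   0.6 114.2] phi 0.597 zb [-0.562 -0.002 -0.827] F box [0.9 0.2 0.3] gap 0.1 q [-0.4   1.28  0.28 -0.02  2.18  1.53]
goal (200, 0, 200, 0) turn [ 4.27 -0.01  0.02] shift [ 0.02  1.86 -1.46]
goal (100, -250, 300, 0) turn [ 4.27 -0.01  0.02] shift [ 6.26  5.35 -2.11]
```

```bash
python3 -m jog '[[0.5,0,0,0,0.3,-0.4,0],[1.0,0,0,0,0.6,-0.8,0],[1.6,0,0,0,1.0,-1.2,0],[2.2,0,0,0,1.4,-1.5,0],[2.8,0,0,0,1.7,-1.8,0],[3.4,0,0,0,2.0,-2.1,0],[4.0,0,0,0,2.3,-2.4,0],[4.2,0,0,0,2.5,-2.5,0]]' 40; python3 -c "
from h import *
where();goal(60,270,0,y=-280)"
```

```text
time_s: 26.2
position: [0.6906, -0.1712, 0.2749]
tool_rot: [-0.565, 0.825, 0.003, -0.002]
force: [-0.5, 0.0, 0.0]
finger_gap: 0.0002
t26.20 tip [199.8   0.9 249.9] phi 0.008 zb [-0.008 -0.    -1.   ] F box [-0.5 -0.2  0. ] gap 0.2 q [-0.41  0.51  1.12 -0.    1.52  1.53]
goal (60, -280, 270, 0) turn [ 0.06 -0.    0.02] shift [ 7.01  3.53 -0.47]
```

```bash
python3 -m jog '[[0,0,0,0.8,0.4,-0.1,0],[0,0,0,1.6,0.8,-0.2,0],[0,0,0,2.4,1.2,-0.3,0],[0,0,0,3.2,1.6,-0.4,0],[0,0,0,4.0,2.0,-0.4,0],[0,0,0,4.8,2.4,-0.4,0],[0,0,0,5.6,2.8,-0.4,0],[0,0,0,6.4,3.2,-0.4,0]]' 40; python3 -c "
from h import *
where()
import cv2
cv2.imwrite('pics/s15.png',cv2.resize(cv2.cvtColor(cam('side')['image'],4)[130:230,290:390],None,fx=6,fy=6,interpolation=2))
cv2.imwrite('pics/t15.png',cv2.resize(cv2.cvtColor(cam('top')['image'],4)[175:270,280:425],None,fx=5,fy=5,interpolation=2))"
```

```text
time_s: 27.0
position: [0.4758, -0.3624, 0.2897]
tool_rot: [-0.565, 0.825, 0.005, -0.003]
force: [0.2, 0.1, 0.3]
finger_gap: 0.0001
t27.00 tip [  69.5 -255.4  264.7] phi 0.011 zb [-0.011  0.001 -1.   ] F box [0.2 0.2 0.3] gap 0.1 q [-0.85  0.21  1.48 -0.    1.47  1.09]
```

View pics/s15.png

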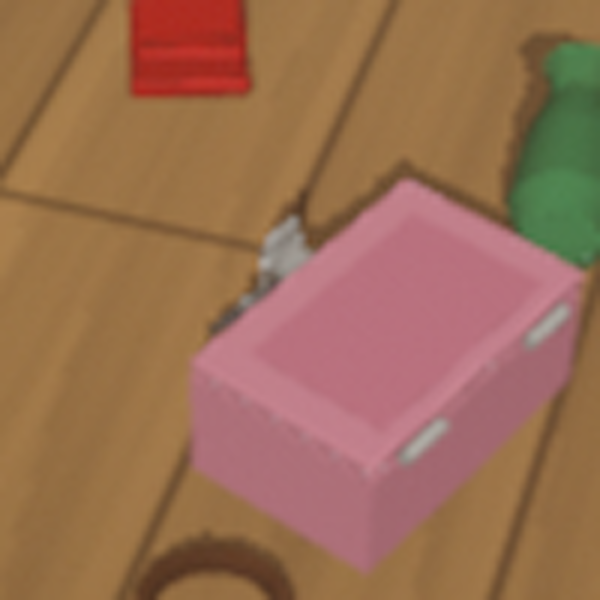

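View pics/t15.png

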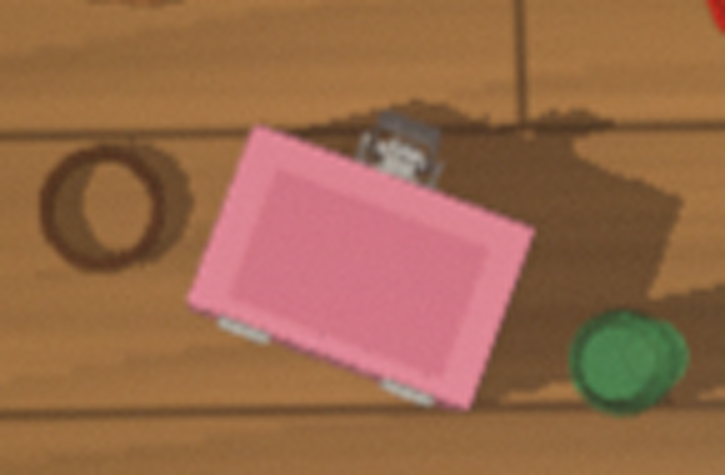

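```bash
python3 -c "
from h import *
print(sign_off());print(state()['time_s'])"
```

```text
the job is handed in; nothing more can be done
None
the job is handed in; nothing more can be done
```

The lid is shut, the wire loop is hooked over the keeper, and the lever is down against its stop. I handed the job in at about 27 s.

- **Lid:** I pressed it down with the closed fingertips until it rested on the seal, at about 9 N.
- **Hooking:** I pinched the finger tab, swung the loop up and over the lip and set it on the tongue. An outward tug of about 8 N was held, so it is hooked.
- **Lever:** I followed the handle down its arc. The end-of-step readings peaked near 6.4 N, then fell to zero once it passed over centre.
- **Final push:** The handle came up hard against its stop. Raising the force from about 3.5 to 11.7 N moved it only about 0.3 mm.

**Last checks:** After I backed the arm well clear, both views show the lid flat on the rim, with its edge about 4 mm lower than when it rested on the seal. The loop is still over the keeper and the handle is down. The vase, bangle and phone stand look unmoved, and the hairbrush did in a slightly earlier view. I did not recheck the cup, jar and soap tin in the last pictures.

**Not measured:** I read the lever and lid angles from contact forces and pictures only. The final push came as three presses of about 8, 11 and 12 N over 2.4 s, not one quick push. Forces are readings at the end of each 0.8 s step, so brief peaks between them were not seen.

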